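Clear the goldsmith's bench

ROBOT

A 6-joint arm with a two-finger parallel gripper is mounted at the origin on the work surface. World frame = base frame: x ahead of the robot, y to its left, z up, the work surface at z = 0. Lengths are in m, angles in rad, forces in N, time in s.
With the tool pointing down it reaches from about 0.3 to 0.875 m from the base axis. Payload 6.4 kg.
Tool frame: the origin (TCP) lies on the centre line of the jaws, within the pads' length; the fingertips stand 25 mm ahead of it and the grasp point (between the pads) lies 6 mm ahead of it; z points along the fingers, y is the direction in which the jaws open and shut (so a half turn about z gives the same grasp; the last joint's range is limited). The gripper opens to 85 mm and grips with 20 to 120 N. Pads are 22 mm wide; open, the fingers measure 114 mm over their backs; the gripper's body (76 mm by 85 mm) begins 54 mm behind the grasp point. The pads swing forward as they close: fully open they stand 13 mm farther back than shut.
Start: joints at [-1.497, 0.181, 1.607, -0, 1.354, -0.206], TCP at [0.159, -0.553, 0.256] pointing down, gripper open.
Joint ranges: [-2.99, 2.99], [-0.89, 2.07], [0.3, 2.58], [-1.14, 4.28], [0, 2.63], [-3.12, 3.12]. Speed limits (rad/s): [2.57, 2.57, 3.01, 3.14, 3.14, 3.14].

INTERFACE

Orientations are given as [roll, pitch, yaw] about the fixed x, y, z axes, in that order (R = Rz(yaw) Ry(pitch) Rx(roll)).
In Python, from rig import bot, viewer gives the robot as it stands.
- The arm moves only by the tool carry_out, never from a script. Its argument "motion" is a list of rows, each an object with "linear": the shift along the tool's x, y, z in m, a list of three; "rotation": the turn, a rotation vector about the tool's x, y, z in rad, a list of three. In form: [{"linear": [tx, ty, tz], "rotation": [rx, ry, rz]}, ...]. A call has 1 to 10 rows; each row is the pose to reach, as a shift and turn from the pose commanded when the call began, along the tool's axes at that moment; what a row does not reach only later rows make up. A row lasts 1/8 s, in which the tool goes at most 62.5 mm and 10.7 degrees, less where a joint would pass 70% of its speed; a pose out of reach is approached as far as the arm can. A call with a gripper value outside its range is refused whole. "claw" is the opening, from 0 (shut) to 1 (fully open), set as the call begins (left out, the last holds). The fingers move at their own pace and stop on an object; "squeeze" is the grip in N (left out, the last holds). Time passes only in rows, so rows that repeat a pose let the fingers close. It gives the time, the measured TCP pose, the force and the opening at its end, in the units of the state.
- bot.get_state(): the state, without advancing time (a new reading comes with each control period).
- viewer.camera(name): name is "side" or "top"; returns a dict with "img" (420x560x3 uint8, red, green, blue), "fx", "fy", "cx", "cy" (pixels), "camera_from_world" (4x4, takes a point from world to camera coordinates). Camera axes: x right, y down, z forward; pixel columns grow to the right and rows downward; lengths in m; the calibration is good to about 2 mm. A picture is of the moment at which its call begins. There is no depth.
- bot.finish_job(): hands the job in, once; it reports no verdict.
The state is a dict: "time_s": time; "joints": joint angles; "dq": joint speeds; "tau": joint torques, N m; "ee_pos": TCP position; "orientation": TCP orientation; "ft_force": force on the tool from outside, world axes, zero at the start; "ft_torque": the same for the moment, N m; "opening": finger opening in m.
Only numpy, scipy, OpenCV 4.12 (cv2) and the standard library are available. Lean on these libraries where they do the work, as an engineer would, in place of code of your own. Each camera call takes 0.05 s, during which the arm holds its last target.

TASK

Clear the goldsmith's bench: stand both wire spools upright in the long wooden tray, stand both plain steel punches upright in the round metal dish, and set the brass doming cube down flat on the middle of the dark steel bench block. Everything must be standing on the tray's or dish's floor, let go and still, and the glass jar and the hammer must be left where they are.

Things in the scene. Friction and masses are not known exactly. Their poses are not given: they have to be found in the camera images.
- spool_large: Loose large wire spool standing on end: pale wooden flanges 42 mm across and 6 mm thick at top and bottom, grey wire wound between (38 mm across), 46 mm tall, about 0.1 kg. Origin: centre of its underside, z up along its axis.
- spool_small: Loose small wire spool standing on end, same make: flanges 30 mm across and 6 mm thick, wire 26 mm across, 38 mm tall, about 0.05 kg. Origin: centre of its underside, z up along its axis.
- punch_thick: Loose thick steel disc-cutter punch, a plain bright cylinder standing on end, 28 mm across, 56 mm tall, chamfered top, about 0.26 kg. Origin: centre of its underside, z up along its axis.
- punch_thin: Loose thin steel disc-cutter punch, a plain bright cylinder standing on end, 20 mm across, 56 mm tall, chamfered top, about 0.13 kg. Origin: centre of its underside, z up along its axis.
- doming_cube: Loose brass doming cube, 42 mm on every edge, with a round hollow 26 mm across and 10 mm deep in its top, about 0.5 kg. Origin: centre of its underside, x and y square to its side faces, z up.
- spool_tray: Fixed shallow open wooden tray for the spools, outside 84 mm (its x) by 170 mm (its y) by 14 mm high; walls and floor 4 mm thick. Origin: centre of its underside, z up; the floor's top is at 4 mm.
- punch_dish: Fixed shallow round metal dish for the punches, outside 126 mm across at the rim and 116 mm at the foot, 14 mm high, wall 3 mm, flat floor 4 mm thick. Origin: centre of its underside, z up; the floor's top is at 4 mm.
- bench_block: Fixed flat dark steel bench block for the cube, 84 mm by 84 mm by 24 mm high. Origin: centre of its underside, z up; its top face is at 24 mm.
- jar: Bystander: small closed glass jar with white cap, 48 mm across, 65 mm tall, standing loose beyond the work. Origin: centre of its underside.
- hammer: Bystander: small hammer lying loose beyond the work, 220 mm long, handle towards its -x. Its frame's x runs along the handle.

How it is judged:
By the outcome, as a careful person would: the job done as asked, in the order asked, and still so for the second after the job is handed in, with the robot touching nothing.
It also fails if it takes over 112 s, if anything falls off the work surface, if the arm or the gripper's body presses on something with over 40 N, if the wrist force passes 120 N, or if a joint passes its speed limit or range.

## Working session

There is one attempt and no reset: what is moved stays moved. The work goes in short steps, Python scripts to look and compute and a tool call to move; the robot and the scene stay as the last step left them, time stands still between calls to the robot, and variables do not carry over. Pictures are saved under pics/ and viewed, and the job is handed in when it is done.

Besides the shell and the picture viewer there is one more tool, called after "Emit:" in YAML: its name, and indented under it one key for each argument. carry_out: Moves the arm, as the interface text tells. Its arguments: {"type":"object","properties":{"motion":{"type":"array","items":{"type":"object","properties":{"linear":{"type":"array","items":{"type":"number"}},"rotation":{"type":"array","items":{"type":"number"}}}}},"claw":{"type":"number"},"squeeze":{"type":"number"}},"required":["motion"]}

```bash
ls; mkdir -p pics
python3 - <<'E'
from rig import bot, viewer
import cv2,json,numpy as np
print(bot.get_state())
for n in("side","top"):
    c=viewer.camera(n); cv2.imwrite(f"pics/{n}0.png",cv2.resize(c["img"][:,:,::-1],None,fx=1.4,fy=1.4,interpolation=cv2.INTER_CUBIC))
    cv2.imwrite(f"pics/{n}0raw.png",c["img"][:,:,::-1])
    print(n,c["fx"],c["fy"],c["cx"],c["cy"],np.round(c["camera_from_world"],4).tolist())
E
```

```text
pics
{'time_s': 0.0, 'joints': array([-1.49728496e+00,  1.81573467e-01,  1.60803024e+00,  2.65909592e-05,
        1.35378782e+00, -2.06307406e-01]), 'dq': array([-5.31986859e-04,  9.65315893e-05, -5.08098297e-04, -2.19181844e-04,
        5.37909204e-04,  1.31731765e-03]), 'tau': array([ 1.43492493e-04, -4.44878340e+01, -3.51337731e+01, -2.94541223e-04,
        9.10717790e-03,  1.39120723e-05]), 'ee_pos': array([ 0.15878578, -0.55210304,  0.25535513]), 'orientation': array([-3.13983724e+00, -3.93901321e-04,  2.79812679e-01]), 'ft_force': array([-0.04058424,  0.32656551,  0.31003313]), 'ft_torque': array([0.02216342, 0.04245623, 0.02492171]), 'opening': 0.08545924326468493}
side 403.75762366899704 403.75762366899704 277.29544362471165 208.87060251666918 [[-0.7632, -0.6461, -0.0132, 0.4531], [-0.484, 0.5851, -0.6507, 0.3213], [0.4281, -0.4902, -0.7592, 0.6601], [0.0, 0.0, 0.0, 1.0]]
top 462.4892257257619 462.4892257257619 278.3649853520648 204.32610353683435 [[0.0097, -0.9999, 0.0045, 0.0008], [-0.9841, -0.0103, -0.1773, 0.5952], [0.1773, -0.0027, -0.9842, 0.9342], [0.0, 0.0, 0.0, 1.0]]
```

View pics/side0.png

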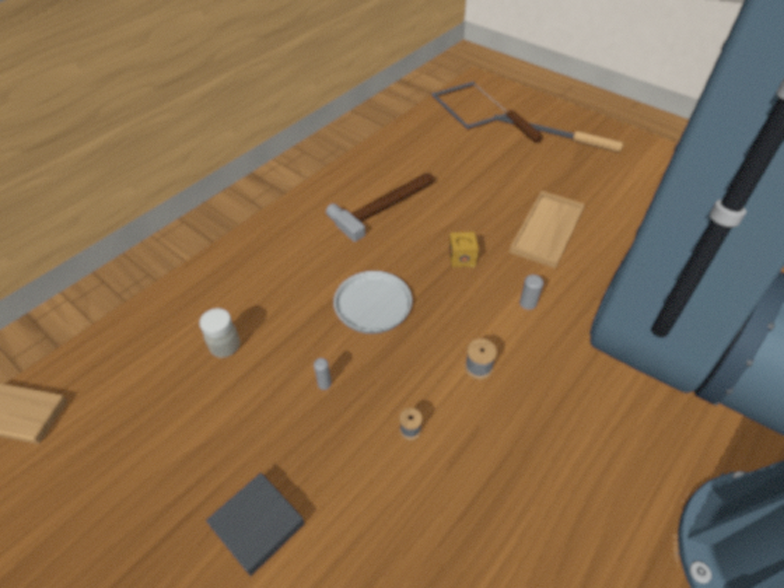

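View pics/top0.png

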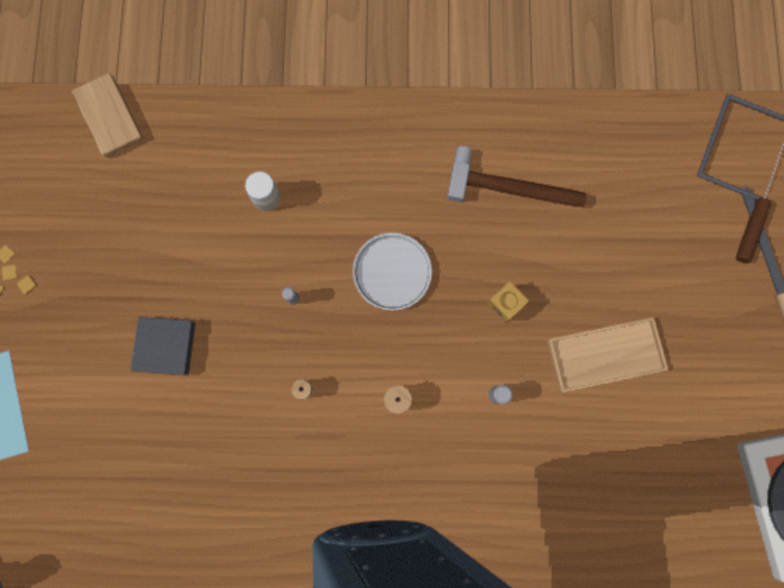

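```bash
cat > h.py <<'E'
import cv2,numpy as np
from rig import bot,viewer
def crop(src,out,x0,y0,w,h,s):
    im=cv2.imread(src) if isinstance(src,str) else src
    c=cv2.resize(im[y0:y0+h,x0:x0+w],None,fx=s,fy=s,interpolation=cv2.INTER_CUBIC)
    for k in range(0,w,10):
        cv2.line(c,(int(k*s),0),(int(k*s),6 if k%50 else 14),(0,255,255),1); 
        if (k%20==0): cv2.putText(c,str(x0+k),(int(k*s)+2,16),0,.4,(0,255,255),1)
    for k in range(0,h,10):
        cv2.line(c,(0,int(k*s)),(6,int(k*s)),(0,255,255),1)
        if (k%20==0): cv2.putText(c,str(y0+k),(8,int(k*s)+5),0,.4,(0,255,255),1)
    cv2.imwrite(out,c)
def proj(c,P):
    P=np.atleast_2d(P); q=P@c["camera_from_world"][:3,:3].T+c["camera_from_world"][:3,3]
    return np.c_[c["fx"]*q[:,0]/q[:,2]+c["cx"],c["fy"]*q[:,1]/q[:,2]+c["cy"]]
def P34(c):
    return np.array([[c["fx"],0,c["cx"]],[0,c["fy"],c["cy"]],[0,0,1]])@c["camera_from_world"][:3]
def tri(a,ua,b,ub):
    X=cv2.triangulatePoints(P34(a),P34(b),np.array(ua,float).reshape(2,1),np.array(ub,float).reshape(2,1)); return (X[:3]/X[3]).ravel()
def onplane(c,u,z):
    P=P34(c);A=P[:,[0,1,3]].copy();A[:,2]+=P[:,2]*z
    h=np.linalg.inv(A)@[u[0],u[1],1];return h[:2]/h[2]
E
python3 - <<'E'
from h import *
crop("pics/top0raw.png","pics/t1.png",190,185,190,110,4)
crop("pics/top0raw.png","pics/t2.png",340,185,150,110,5)
crop("pics/top0raw.png","pics/t3.png",80,160,150,120,5)
crop("pics/side0raw.png","pics/s1.png",210,160,150,120,5)
crop("pics/side0raw.png","pics/s2.png",300,130,130,110,5)
crop("pics/side0raw.png","pics/s3.png",130,230,190,150,4)
E
```

```text
(no output)
```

View pics/t1.png

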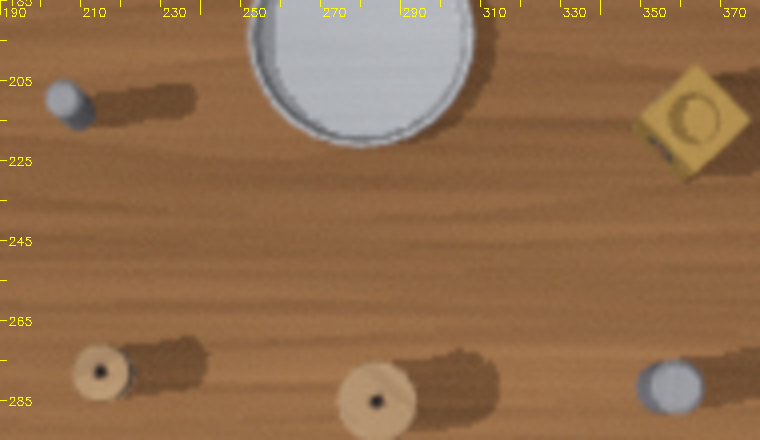

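View pics/t2.png

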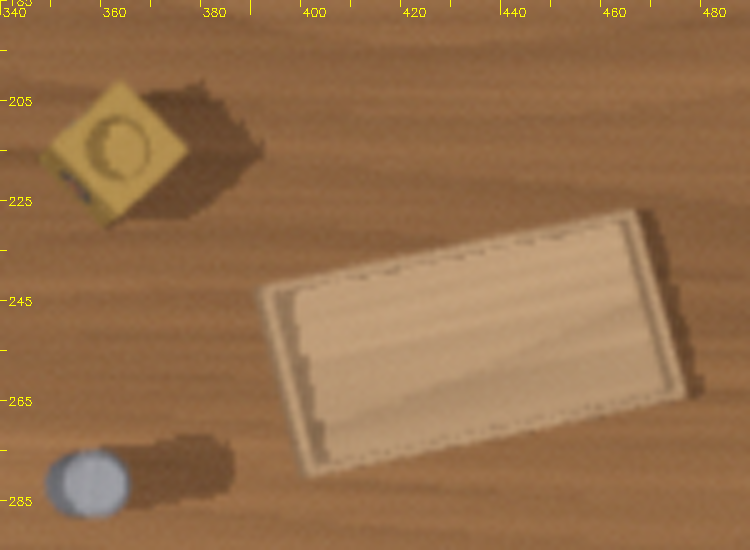

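View pics/t3.png

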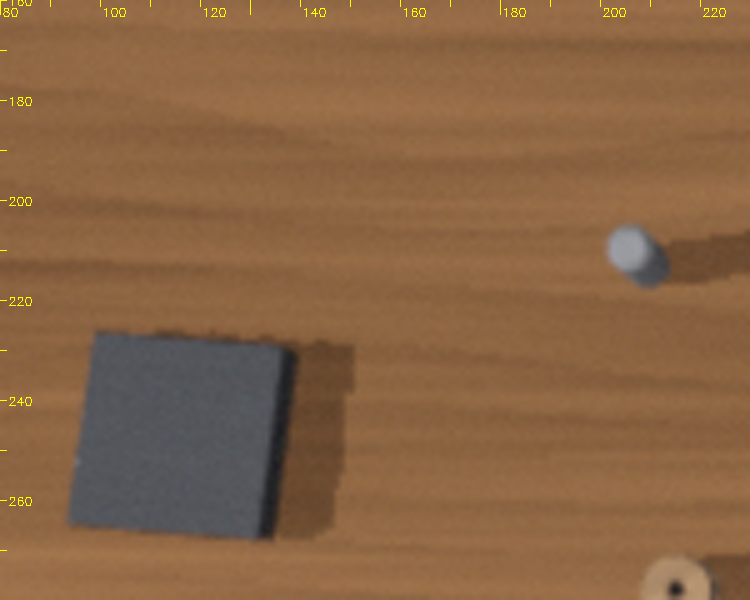

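View pics/s1.png

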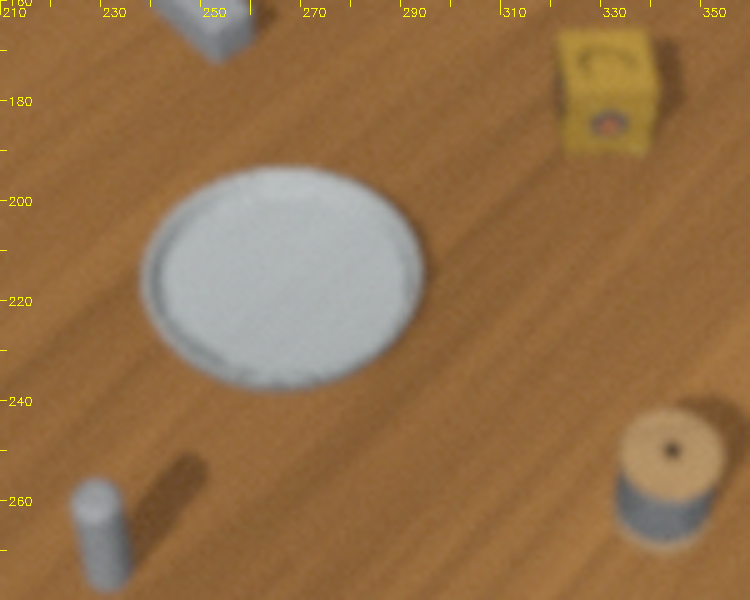

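View pics/s2.png

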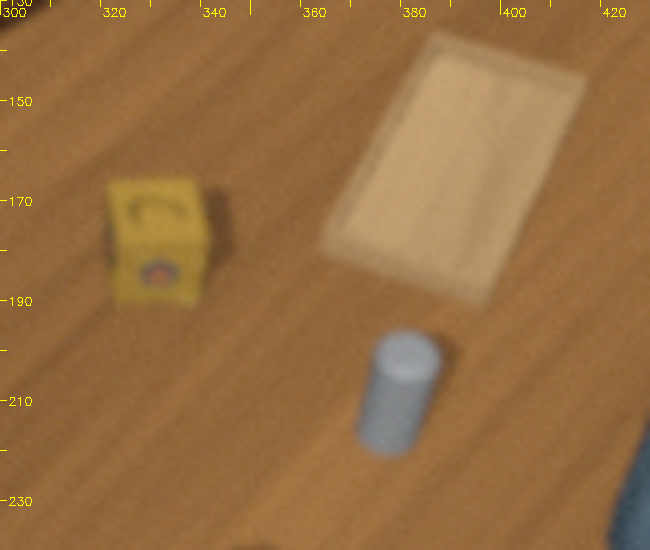

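View pics/s3.png

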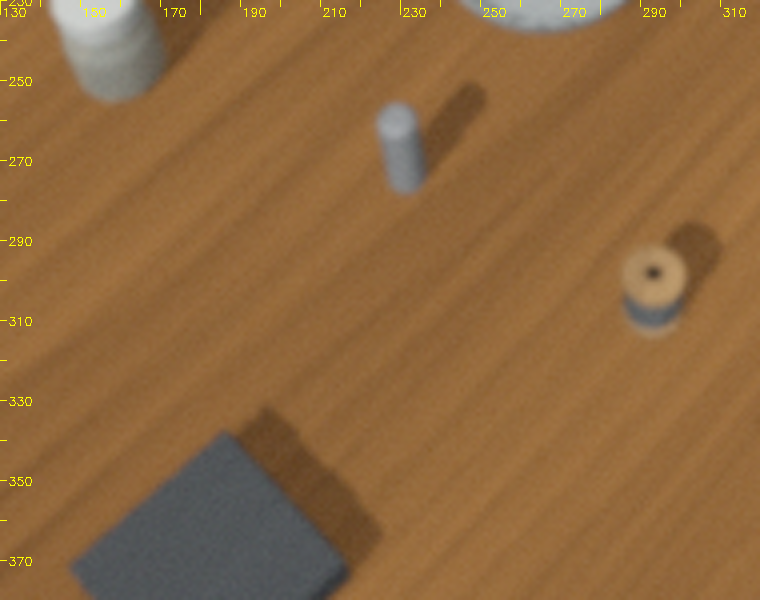

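Run:
```python
from h import *
T=viewer.camera("top");S=viewer.camera("side")
o=0.4
pts=dict(spl=((284,285.25),(344.4,250)),sps=((215,278),(293.25,298)),pthin=((205.7,209.5),(229.3,259.8)),pthick=((359,281.8),(382,200.8)),
cube=((363.6,214.7),(331.4,171.8)),cA=((364,201.4),(321.6,166.4)),cB=((377.6,214.6),(338.8,166.2)),cC=((362.4,228),(341.6,177.6)),cD=((349.8,215),(323.6,178)),
dish=((280.4,193.9),(266.4,215.6)),
t1=((392.4,242.4),(364.6,178.4)),t2=((467,227.2),(387.4,136.4)),t3=((476.8,264.2),(417.6,145.6)),t4=((401.6,279.8),(397,190.4)),
bA=((99.4,226.6),(148,371.75)),bB=((136.6,229),(186,338)),bC=((132.4,267.6),(216,373.75)))
for k,(a,b) in pts.items():
    a=np.array(a)-o;b=np.array(b)-o
    X=tri(T,a,S,b);e=np.linalg.norm(proj(T,X)[0]-a)+np.linalg.norm(proj(S,X)[0]-b)
    print(k,np.round(X,4),"err px %.2f"%e, "r %.3f"%np.hypot(*X[:2]))
top={'tray':(14e-3,[(392.4,242.4),(467,227.2),(476.8,264.2),(401.6,279.8)]),'block':(24e-3,[(99.4,226.6),(136.6,229),(132.4,267.6),(93.6,264.8)]),'cube':(.042,[(364,201.4),(377.6,214.6),(362.8,228),(349.8,215)])}
for k,(z,q) in top.items():
    W=np.array([onplane(T,np.array(u)-o,z) for u in q]); d=np.roll(W,-1,0)-W
    print(k,W.mean(0).round(4),np.linalg.norm(d,axis=1).round(4),np.degrees(np.arctan2(d[:,1],d[:,0])).round(1))
for k,z in dict(spl=.046,sps=.038,pthin=.056,pthick=.056,dish=.014).items():
    print(k,onplane(T,np.array(pts[k][0])-o,z).round(4),onplane(S,np.array(pts[k][1])-o,z).round(4))
```

```text
spl [ 0.4249 -0.0062  0.0471] err px 1.31 r 0.425
sps [0.4389 0.139  0.0393] err px 0.98 r 0.460
pthin [0.5819 0.1614 0.0549] err px 1.33 r 0.604
pthick [ 0.4331 -0.1613  0.0556] err px 1.60 r 0.462
cube [ 0.5761 -0.176   0.0441] err px 0.88 r 0.602
cA [ 0.6057 -0.1777  0.0426] err px 0.66 r 0.631
cB [ 0.5769 -0.2075  0.0392] err px 1.46 r 0.613
cC [ 0.5463 -0.1727  0.0465] err px 1.74 r 0.573
cD [ 0.5756 -0.1455  0.0469] err px 0.06 r 0.594
dish [0.627  0.0027 0.0081] err px 1.18 r 0.627
t1 [ 0.5212 -0.2463  0.0027] err px 0.95 r 0.576
t2 [ 0.5548 -0.4089  0.0152] err px 1.20 r 0.689
t3 [ 0.4741 -0.4246  0.0164] err px 1.13 r 0.636
t4 [ 0.4398 -0.2644 -0.0006] err px 0.70 r 0.513
bA [0.5472 0.3969 0.0213] err px 1.58 r 0.676
bB [0.5429 0.3158 0.0206] err px 1.45 r 0.628
bC [0.46   0.3231 0.0096] err px 1.12 r 0.562
tray [ 0.4981 -0.3344] [0.1696 0.0825 0.1687 0.0825] [ -78.  -168.6  102.    12. ]
block [0.5042 0.3585] [0.0813 0.0834 0.0836 0.0828] [-93.1 177.5  86.5  -4.1]
cube [ 0.5772 -0.1759] [0.0405 0.0439 0.0391 0.0434] [-135.   132.1   44.5  -46.1]
spl [ 0.4259 -0.0058] [ 0.4239 -0.0076]
sps [0.4396 0.1396] [0.4383 0.1379]
pthin [0.5827 0.1619] [0.5798 0.1612]
pthick [ 0.4344 -0.1607] [ 0.4312 -0.1617]
dish [0.6268 0.0033] [0.6222 0.0056]
```

```bash
cat >> h.py <<'E'
from scipy.spatial.transform import Rotation as R
def go(x,y,z,yaw,pitch=0.0,st=None):
    st=st or bot.get_state(); R0=R.from_euler('xyz',st["orientation"])
    d=R0.inv().apply(np.array([x,y,z])-st["ee_pos"]); r=(R0.inv()*R.from_euler('xyz',[np.pi,0,yaw])).as_rotvec()
    print("lin",d.round(4).tolist(),"rot",r.round(3).tolist(),"at",st["ee_pos"].round(4),"t",round(st["time_s"],2))
E
python3 -c "
from h import *
go(.425,-.0065,.12,.209)"
```

```text
lin [0.4066, -0.4509, 0.1363] rot [-0.001, -0.0, 0.071] at [ 0.1588 -0.5523  0.2557] t 0.2
```

Emit:
carry_out:
  motion:
    - {"linear": [0.4066, -0.4509, 0.1363], "rotation": [-0.001, 0, 0.071]}
    - {"linear": [0.4066, -0.4509, 0.1363], "rotation": [-0.001, 0, 0.071]}
    - {"linear": [0.4066, -0.4509, 0.1363], "rotation": [-0.001, 0, 0.071]}
    - {"linear": [0.4066, -0.4509, 0.1363], "rotation": [-0.001, 0, 0.071]}
    - {"linear": [0.4066, -0.4509, 0.1363], "rotation": [-0.001, 0, 0.071]}
    - {"linear": [0.4066, -0.4509, 0.1363], "rotation": [-0.001, 0, 0.071]}
    - {"linear": [0.4066, -0.4509, 0.1363], "rotation": [-0.001, 0, 0.071]}
    - {"linear": [0.4066, -0.4509, 0.1363], "rotation": [-0.001, 0, 0.071]}
    - {"linear": [0.4066, -0.4509, 0.1363], "rotation": [-0.001, 0, 0.071]}
    - {"linear": [0.4066, -0.4509, 0.1363], "rotation": [-0.001, 0, 0.071]}
  claw: 1
  squeeze: 30

```text
time_s: 1.45
ee_pos: [0.4258, -0.005, 0.1199]
orientation: [3.14, -0.001, 0.209]
ft_force: [0.3, -1.5, 0.7]
opening: 0.0851
```

Run:
```python
from h import *
s=bot.get_state();print(s["ee_pos"],s["orientation"],s["joints"].round(3))
go(.425,-.0065,.12,.209); go(.425,-.0065,.029,.209)
a=[viewer.camera(n)["img"][:,:,::-1] for n in("side","top")]
crop(a[0],"pics/s4.png",260,160,160,120,5)
crop(a[1],"pics/t4.png",200,180,160,160,3.7)
```

```text
[ 0.42584205 -0.00501196  0.11986082] [ 3.13994906e+00 -9.95851528e-04  2.09139954e-01] [-2.910e-01  2.600e-02  2.084e+00 -1.000e-03  1.030e+00  1.071e+00]
lin [-0.0011, 0.0013, -0.0001] rot [0.002, -0.001, 0.0] at [ 0.4258 -0.005   0.1199] t 1.45
lin [-0.0012, 0.0011, 0.0909] rot [0.002, -0.001, 0.0] at [ 0.4258 -0.005   0.1199] t 1.45
```

View pics/s4.png

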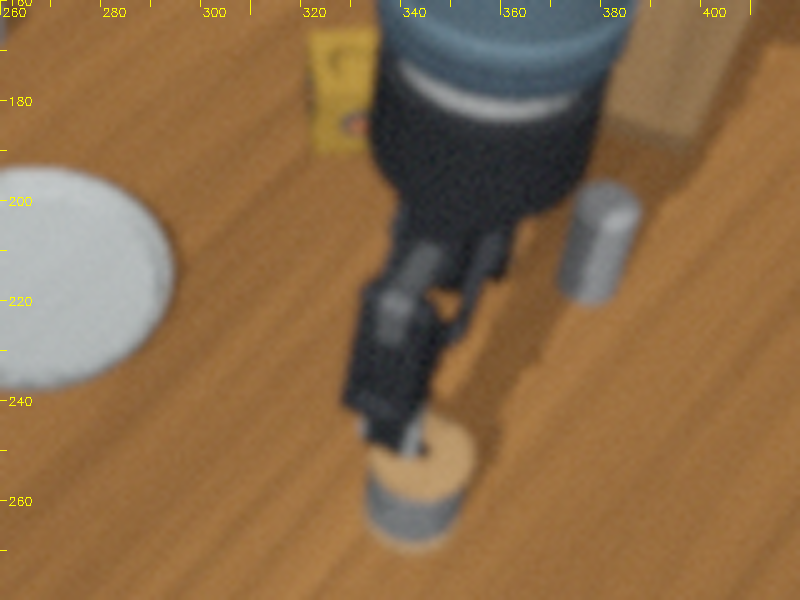

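View pics/t4.png

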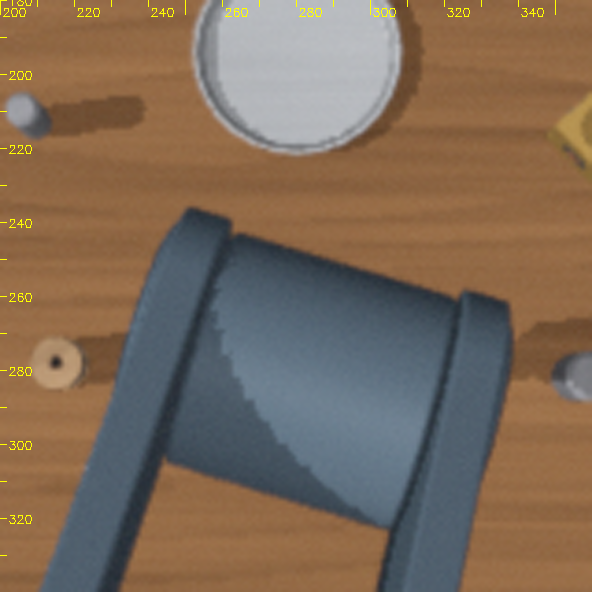

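Emit:
carry_out:
  motion:
    - {"linear": [-0.001, 0.0012, 0.045], "rotation": [0, 0, 0]}
    - {"linear": [-0.001, 0.0012, 0.07], "rotation": [0, 0, 0]}
    - {"linear": [-0.001, 0.0012, 0.085], "rotation": [0, 0, 0]}
    - {"linear": [-0.001, 0.0012, 0.089], "rotation": [0, 0, 0]}
    - {"linear": [-0.001, 0.0012, 0.089], "rotation": [0, 0, 0]}

```text
time_s: 2.17
ee_pos: [0.4248, -0.0089, 0.0315]
orientation: [3.14, -0.001, 0.208]
ft_force: [-0.4, 0.3, 0.2]
opening: 0.085
```

Emit:
carry_out:
  motion:
    - {"linear": [0, 0, 0], "rotation": [0, 0, 0]}
    - {"linear": [0, 0, 0], "rotation": [0, 0, 0]}
    - {"linear": [0, 0, 0], "rotation": [0, 0, 0]}
    - {"linear": [0, 0, 0], "rotation": [0, 0, 0]}
    - {"linear": [0, 0, 0], "rotation": [0, 0, 0]}
    - {"linear": [0, 0, 0], "rotation": [0, 0, 0]}
    - {"linear": [0, 0, 0], "rotation": [0, 0, 0]}
    - {"linear": [0, 0, 0], "rotation": [0, 0, 0]}
  claw: 0
  squeeze: 30

```text
time_s: 3.18
ee_pos: [0.4248, -0.0085, 0.0317]
orientation: [3.14, -0.001, 0.209]
ft_force: [-1.6, -0.3, 6.0]
opening: 0.0402
```

Run:
```python
from h import *
s=bot.get_state();print(s["opening"],s["ft_force"],s["orientation"])
z=s["ee_pos"]
go(z[0],z[1],.13,.209); 
a=viewer.camera("side")["img"][:,:,::-1]
crop(a,"pics/s5.png",280,180,120,100,6)
```

```text
0.0402371029031928 [-1.60698116 -0.26500073  6.0344823 ] [ 3.14011824e+00 -8.15541729e-04  2.09009657e-01]
lin [0.0001, 0.0001, -0.0983] rot [0.001, -0.001, 0.0] at [ 0.4248 -0.0085  0.0317] t 3.17
```

View pics/s5.png

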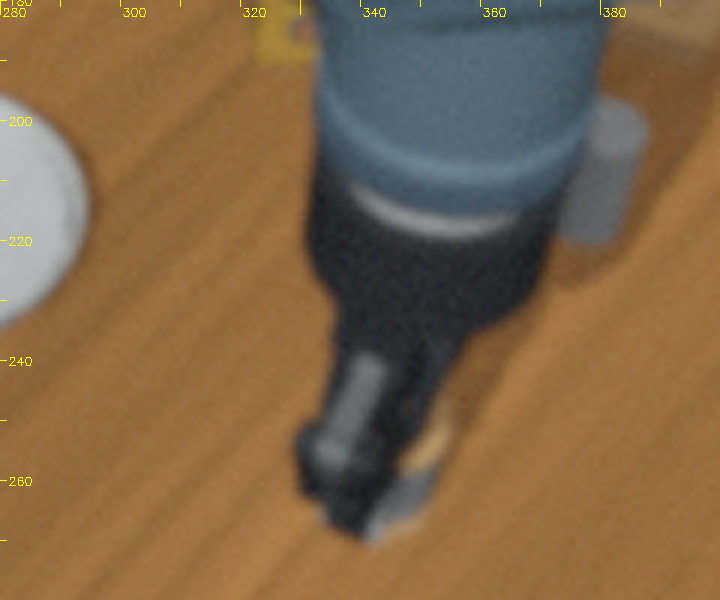

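Emit:
carry_out:
  motion:
    - {"linear": [0, 0, -0.01], "rotation": [0, 0, 0]}
    - {"linear": [0, 0, -0.04], "rotation": [0, 0, 0]}
    - {"linear": [0, 0, -0.08], "rotation": [0, 0, 0]}
    - {"linear": [0, 0, -0.098], "rotation": [0, 0, 0]}
    - {"linear": [0, 0, -0.098], "rotation": [0, 0, 0]}
    - {"linear": [0, 0, -0.098], "rotation": [0, 0, 0]}
  squeeze: 40

```text
time_s: 3.98
ee_pos: [0.4237, -0.0082, 0.1283]
orientation: [3.141, 0.001, 0.209]
ft_force: [-0.3, -0.1, -2.1]
opening: 0.0401
```

Run:
```python
from h import *
s=bot.get_state();print(s["opening"],s["ft_force"],s["orientation"])
# tray: centre, axis
c=np.array([.498,-.334]);v=np.array([np.cos(np.radians(-78)),np.sin(np.radians(-78))])
print(c+.030*v,c-.038*v)
go(*(c+.030*v),.13,.209)
a=viewer.camera("side")["img"][:,:,::-1]
crop(a,"pics/s6.png",280,150,120,100,6)
```

```text
0.04013040487840977 [-0.33022589 -0.10525507 -2.07674671] [3.14112118e+00 9.34647650e-04 2.08776843e-01]
[ 0.50423735 -0.36334443] [ 0.49009936 -0.29683039]
lin [0.0052, 0.3641, -0.0015] rot [0.0, 0.001, -0.0] at [ 0.4237 -0.0082  0.1283] t 3.98
```

View pics/s6.png

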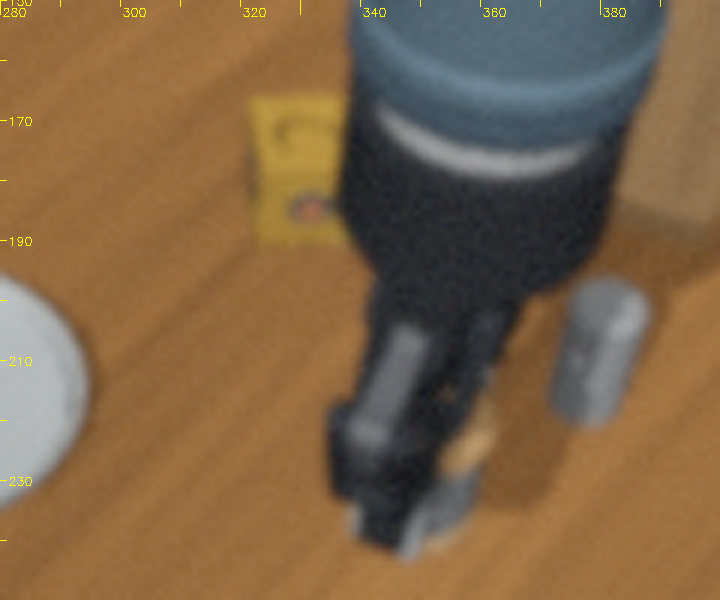

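Emit:
carry_out:
  motion:
    - {"linear": [0.0005, 0.03, -0.0015], "rotation": [0, 0, 0]}
    - {"linear": [0.001, 0.08, -0.0015], "rotation": [0, 0, 0]}
    - {"linear": [0.002, 0.135, -0.0015], "rotation": [0, 0, 0]}
    - {"linear": [0.003, 0.19, -0.0015], "rotation": [0, 0, 0]}
    - {"linear": [0.003, 0.245, -0.0015], "rotation": [0, 0, 0]}
    - {"linear": [0.004, 0.3, -0.0015], "rotation": [0, 0, 0]}
    - {"linear": [0.005, 0.345, -0.0015], "rotation": [0, 0, 0]}
    - {"linear": [0.005, 0.364, -0.0015], "rotation": [0, 0, 0]}
    - {"linear": [0.005, 0.364, -0.0015], "rotation": [0, 0, 0]}
    - {"linear": [0.005, 0.364, -0.0015], "rotation": [0, 0, 0]}

```text
time_s: 5.28
ee_pos: [0.504, -0.362, 0.1295]
orientation: [-3.14, 0.001, 0.209]
ft_force: [-0.6, 0.5, -1.1]
opening: 0.0401
```

Run:
```python
from h import *
s=bot.get_state();print(s["opening"],s["ft_force"],s["orientation"])
go(.5042,-.3633,.037,.209)
a=[viewer.camera(n)["img"][:,:,::-1] for n in("side","top")]
crop(a[0],"pics/s7.png",320,80,130,130,4.6)
crop(a[1],"pics/t7.png",360,180,160,160,3.7)
```

```text
0.04014646659344729 [-0.60574677  0.54702495 -1.0892708 ] [-3.13989103e+00  1.33654169e-03  2.09067398e-01]
lin [0.0, 0.0015, 0.0925] rot [-0.002, 0.001, 0.0] at [ 0.504  -0.362   0.1295] t 5.28
```

View pics/s7.png

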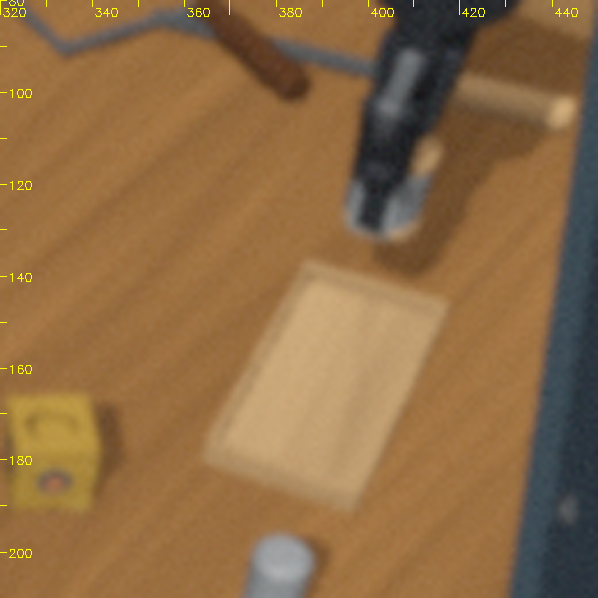

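View pics/t7.png

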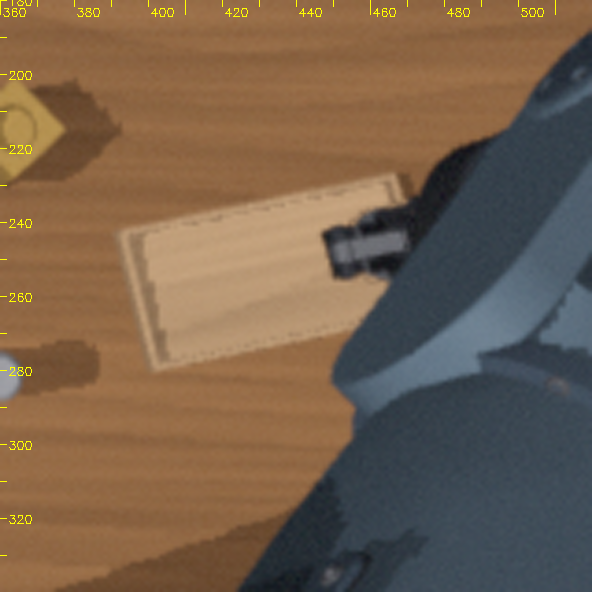

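Emit:
carry_out:
  motion:
    - {"linear": [0, 0.001, 0.03], "rotation": [0, 0, 0]}
    - {"linear": [0, 0.001, 0.06], "rotation": [0, 0, 0]}
    - {"linear": [0, 0.001, 0.08], "rotation": [0, 0, 0]}
    - {"linear": [0, 0.001, 0.087], "rotation": [0, 0, 0]}
    - {"linear": [0, 0.001, 0.09], "rotation": [0, 0, 0]}
    - {"linear": [0, 0.001, 0.0915], "rotation": [0, 0, 0]}
    - {"linear": [0, 0.001, 0.0925], "rotation": [0, 0, 0]}
    - {"linear": [0, 0.001, 0.0925], "rotation": [0, 0, 0]}

```text
time_s: 6.38
ee_pos: [0.5051, -0.3647, 0.0388]
orientation: [3.14, -0.0, 0.209]
ft_force: [0.5, 0.5, -0.6]
opening: 0.0405
```

Emit:
carry_out:
  motion:
    - {"linear": [0, 0, 0.001], "rotation": [0, 0, 0]}
    - {"linear": [0, 0, 0.002], "rotation": [0, 0, 0]}
    - {"linear": [0, 0, 0.0025], "rotation": [0, 0, 0]}
    - {"linear": [0, 0, 0.0025], "rotation": [0, 0, 0]}

```text
time_s: 6.88
ee_pos: [0.5049, -0.3645, 0.0359]
orientation: [3.141, 0.0, 0.209]
ft_force: [-0.1, 0.8, -0.5]
opening: 0.0404
```

Emit:
carry_out:
  motion:
    - {"linear": [0, 0, 0.0006], "rotation": [0, 0, 0]}
    - {"linear": [0, 0, 0.0012], "rotation": [0, 0, 0]}
    - {"linear": [0, 0, 0.0012], "rotation": [0, 0, 0]}

```text
time_s: 7.25
ee_pos: [0.505, -0.3646, 0.0358]
orientation: [3.141, 0.0, 0.209]
ft_force: [-3.1, 2.9, 8.4]
opening: 0.0404
```

Emit:
carry_out:
  motion:
    - {"linear": [0, 0, 0], "rotation": [0, 0, 0]}
    - {"linear": [0, 0, 0], "rotation": [0, 0, 0]}
    - {"linear": [0, 0, 0], "rotation": [0, 0, 0]}
    - {"linear": [0, 0, 0], "rotation": [0, 0, 0]}
  claw: 0.6

```text
time_s: 7.75
ee_pos: [0.5049, -0.3645, 0.0345]
orientation: [3.141, 0.0, 0.209]
ft_force: [-0.6, 0.8, -0.3]
opening: 0.0512
```

Emit:
carry_out:
  motion:
    - {"linear": [0, 0, -0.01], "rotation": [0, 0, 0]}
    - {"linear": [0, 0, -0.03], "rotation": [0, 0, 0]}
    - {"linear": [0, 0, -0.07], "rotation": [0, 0, 0]}
    - {"linear": [0, 0, -0.1], "rotation": [0, 0, 0]}
    - {"linear": [0, 0, -0.1], "rotation": [0, 0, 0]}

```text
time_s: 8.38
ee_pos: [0.5068, -0.3663, 0.1397]
orientation: [3.134, -0.004, 0.209]
ft_force: [0.0, -1.2, 0.2]
opening: 0.051
```

Run:
```python
from h import *
go(.4389,.139,.12,.209)
a=[viewer.camera(n)["img"][:,:,::-1] for n in("side","top")]
crop(a[0],"pics/s8.png",320,80,130,130,4.6)
```

```text
lin [0.0383, -0.5086, 0.0158] rot [0.008, -0.004, -0.0] at [ 0.5068 -0.3663  0.1397] t 8.38
```

View pics/s8.png

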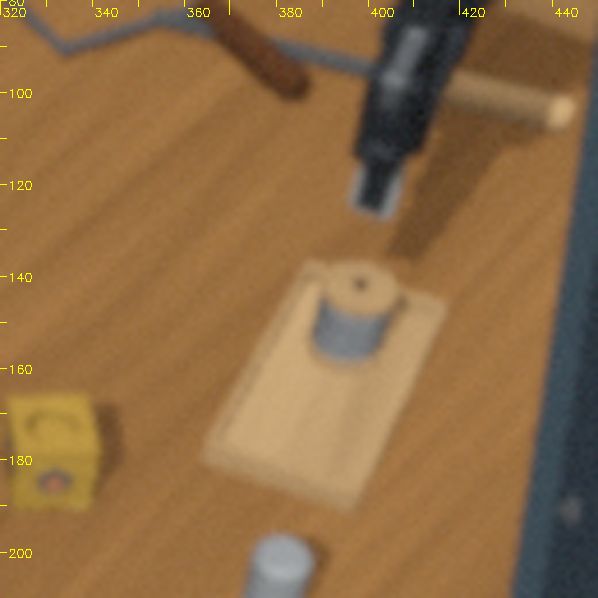

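Emit:
carry_out:
  motion:
    - {"linear": [0.003, -0.04, 0.001], "rotation": [0, 0, 0]}
    - {"linear": [0.0075, -0.1, 0.002], "rotation": [0, 0, 0]}
    - {"linear": [0.012, -0.16, 0.003], "rotation": [0, 0, 0]}
    - {"linear": [0.0166, -0.22, 0.004], "rotation": [0, 0, 0]}
    - {"linear": [0.021, -0.28, 0.006], "rotation": [0, 0, 0]}
    - {"linear": [0.0256, -0.34, 0.008], "rotation": [0, 0, 0]}
    - {"linear": [0.03, -0.4, 0.01], "rotation": [0, 0, 0]}
    - {"linear": [0.0347, -0.46, 0.012], "rotation": [0, 0, 0]}
    - {"linear": [0.038, -0.5, 0.0155], "rotation": [0, 0, 0]}
    - {"linear": [0.0383, -0.5086, 0.0158], "rotation": [0, 0, 0]}
  claw: 0.75

```text
time_s: 9.72
ee_pos: [0.4351, 0.143, 0.1171]
orientation: [3.141, 0.003, 0.212]
ft_force: [0.2, -0.1, 0.0]
opening: 0.0638
```

Emit:
carry_out:
  motion:
    - {"linear": [0, 0, 0], "rotation": [0, 0, 0]}
    - {"linear": [0, 0, 0], "rotation": [0, 0, 0]}

```text
time_s: 9.98
ee_pos: [0.4371, 0.14, 0.1182]
orientation: [3.14, 0.0, 0.208]
ft_force: [1.0, -1.1, -0.1]
opening: 0.0641
```

Run:
```python
from h import *
print(bot.get_state()["orientation"])
go(.4389,.139,.027,.209)
a=[viewer.camera(n)["img"][:,:,::-1] for n in("side","top")]
crop(a[0],"pics/s9.png",220,210,130,130,4.6)
```

```text
[3.14033752e+00 3.76341459e-04 2.07581702e-01]
lin [0.0015, 0.0012, 0.0912] rot [0.001, 0.0, -0.001] at [0.4371 0.14   0.1182] t 9.97
```

View pics/s9.png

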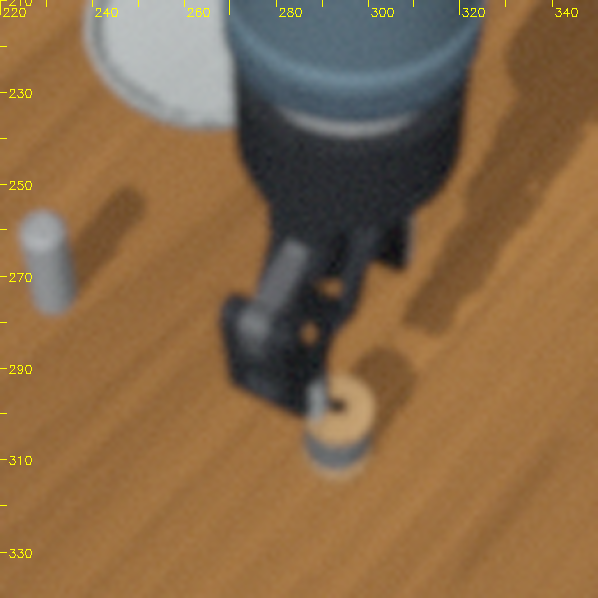

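Emit:
carry_out:
  motion:
    - {"linear": [0.001, 0.001, 0.045], "rotation": [0, 0, 0]}
    - {"linear": [0.0015, 0.0012, 0.07], "rotation": [0, 0, 0]}
    - {"linear": [0.0015, 0.0012, 0.085], "rotation": [0, 0, 0]}
    - {"linear": [0.0015, 0.0012, 0.091], "rotation": [0, 0, 0]}
    - {"linear": [0.0015, 0.0012, 0.091], "rotation": [0, 0, 0]}

```text
time_s: 10.7
ee_pos: [0.4391, 0.1399, 0.0276]
orientation: [3.141, -0.0, 0.208]
ft_force: [0.2, 0.8, -0.6]
opening: 0.0643
```

Emit:
carry_out:
  motion:
    - {"linear": [0, 0, 0], "rotation": [0, 0, 0]}
    - {"linear": [0, 0, 0], "rotation": [0, 0, 0]}
    - {"linear": [0, 0, 0], "rotation": [0, 0, 0]}
    - {"linear": [0, 0, 0], "rotation": [0, 0, 0]}
    - {"linear": [0, 0, 0], "rotation": [0, 0, 0]}
    - {"linear": [0, 0, 0], "rotation": [0, 0, 0]}
    - {"linear": [0, 0, 0], "rotation": [0, 0, 0]}
  claw: 0
  squeeze: 30

```text
time_s: 11.58
ee_pos: [0.4394, 0.1403, 0.0282]
orientation: [3.14, -0.001, 0.209]
ft_force: [-1.6, -0.2, 5.1]
opening: 0.0286
```

Emit:
carry_out:
  motion:
    - {"linear": [0, 0, -0.01], "rotation": [0, 0, 0]}
    - {"linear": [0, 0, -0.04], "rotation": [0, 0, 0]}
    - {"linear": [0, 0, -0.08], "rotation": [0, 0, 0]}
    - {"linear": [0, 0, -0.1], "rotation": [0, 0, 0]}
    - {"linear": [0, 0, -0.1], "rotation": [0, 0, 0]}
    - {"linear": [0, 0, -0.1], "rotation": [0, 0, 0]}
  squeeze: 40

```text
time_s: 12.32
ee_pos: [0.438, 0.1402, 0.1267]
orientation: [3.141, 0.001, 0.209]
ft_force: [0.7, 0.5, -0.9]
opening: 0.0282
```

Run:
```python
from h import *
print(bot.get_state()["orientation"])
go(.490,-.2965,.13,.209)
a=[viewer.camera(n)["img"][:,:,::-1] for n in("side","top")]
crop(a[0],"pics/s10.png",220,190,130,130,4.6)
crop(a[1],"pics/t10.png",340,185,150,110,5)
```

```text
[3.14075570e+00 1.02268072e-03 2.08798551e-01]
lin [-0.0396, 0.438, -0.0029] rot [0.001, 0.001, -0.0] at [0.438  0.1402 0.1267] t 12.32
```

View pics/s10.png

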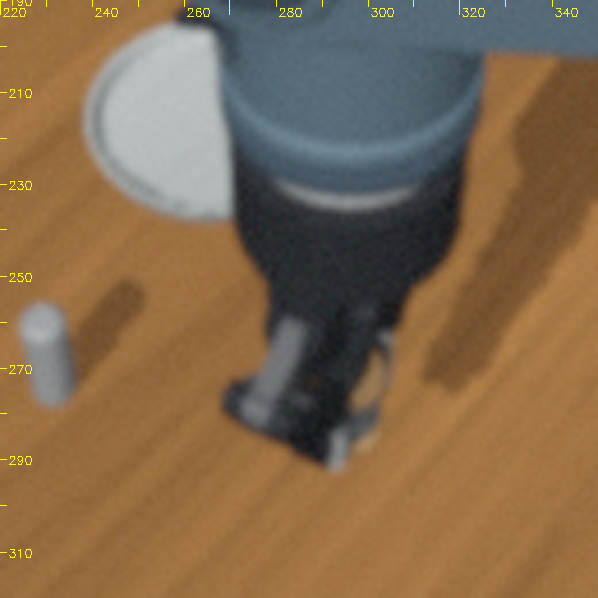

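View pics/t10.png

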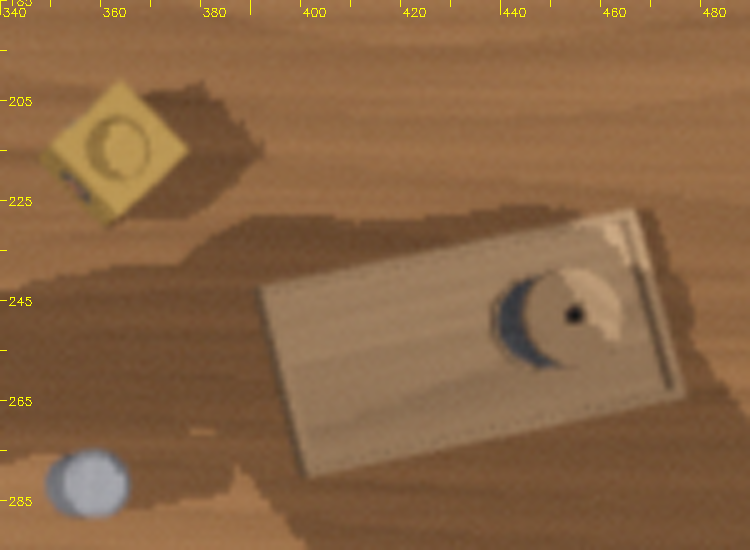

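Emit:
carry_out:
  motion:
    - {"linear": [-0.003, 0.04, -0.002], "rotation": [0, 0, 0]}
    - {"linear": [-0.009, 0.1, -0.003], "rotation": [0, 0, 0]}
    - {"linear": [-0.0145, 0.16, -0.003], "rotation": [0, 0, 0]}
    - {"linear": [-0.02, 0.22, -0.003], "rotation": [0, 0, 0]}
    - {"linear": [-0.0253, 0.28, -0.003], "rotation": [0, 0, 0]}
    - {"linear": [-0.0307, 0.34, -0.003], "rotation": [0, 0, 0]}
    - {"linear": [-0.036, 0.4, -0.003], "rotation": [0, 0, 0]}
    - {"linear": [-0.0392, 0.434, -0.003], "rotation": [0, 0, 0]}
    - {"linear": [-0.0396, 0.438, -0.003], "rotation": [0, 0, 0]}
    - {"linear": [-0.0396, 0.438, -0.003], "rotation": [0, 0, 0]}

```text
time_s: 13.68
ee_pos: [0.49, -0.2956, 0.1295]
orientation: [-3.14, 0.001, 0.208]
ft_force: [-0.3, 0.2, -0.8]
opening: 0.0286
```

Emit:
carry_out:
  motion:
    - {"linear": [0, 0, 0], "rotation": [0, 0, 0]}
    - {"linear": [0, 0, 0], "rotation": [0, 0, 0]}

```text
time_s: 13.92
ee_pos: [0.4908, -0.2952, 0.1307]
orientation: [3.141, 0.0, 0.21]
ft_force: [-0.4, 0.7, -0.4]
opening: 0.0282
```

Run:
```python
from h import *
print(bot.get_state()["orientation"],bot.get_state()["opening"])
go(.490,-.2965,.035,.209)
a=[viewer.camera(n)["img"][:,:,::-1] for n in("side","top")]
crop(a[0],"pics/s11.png",320,80,130,130,4.6)
```

```text
[3.14096272e+00 8.64011179e-05 2.10266749e-01] 0.028223675447633143
lin [-0.001, 0.001, 0.0957] rot [0.001, 0.0, 0.001] at [ 0.4908 -0.2952  0.1307] t 13.93
```

View pics/s11.png

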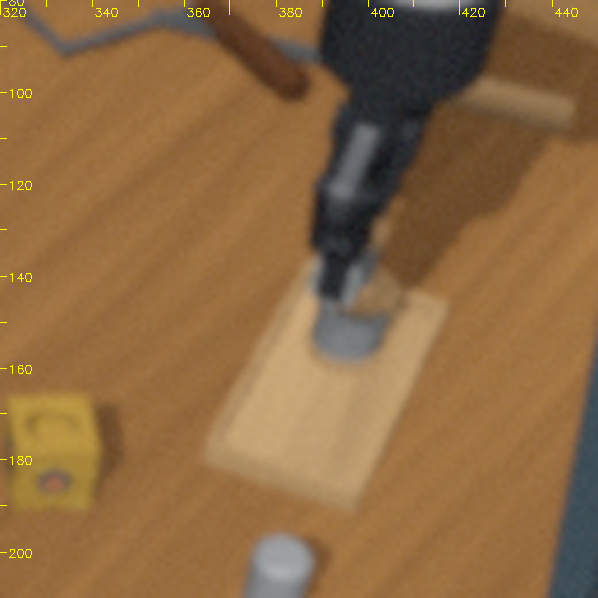

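Emit:
carry_out:
  motion:
    - {"linear": [-0.001, 0.001, 0.035], "rotation": [0, 0, 0]}
    - {"linear": [-0.001, 0.001, 0.065], "rotation": [0, 0, 0]}
    - {"linear": [-0.001, 0.001, 0.085], "rotation": [0, 0, 0]}
    - {"linear": [-0.001, 0.001, 0.092], "rotation": [0, 0, 0]}
    - {"linear": [-0.001, 0.001, 0.095], "rotation": [0, 0, 0]}
    - {"linear": [-0.001, 0.001, 0.0965], "rotation": [0, 0, 0]}
    - {"linear": [-0.001, 0.001, 0.0965], "rotation": [0, 0, 0]}
    - {"linear": [-0.001, 0.001, 0.0965], "rotation": [0, 0, 0]}

```text
time_s: 15.02
ee_pos: [0.4902, -0.298, 0.0349]
orientation: [3.14, -0.001, 0.209]
ft_force: [-0.3, 0.2, 0.1]
opening: 0.0283
```

Emit:
carry_out:
  motion:
    - {"linear": [0, 0, 0.001], "rotation": [0, 0, 0]}
    - {"linear": [0, 0, 0.002], "rotation": [0, 0, 0]}
    - {"linear": [0, 0, 0.003], "rotation": [0, 0, 0]}
    - {"linear": [0, 0, 0.003], "rotation": [0, 0, 0]}

```text
time_s: 15.52
ee_pos: [0.4901, -0.2978, 0.0323]
orientation: [3.141, 0.0, 0.209]
ft_force: [-3.7, 2.8, 8.7]
opening: 0.0282
```

Emit:
carry_out:
  motion:
    - {"linear": [0, 0, 0], "rotation": [0, 0, 0]}
    - {"linear": [0, 0, 0], "rotation": [0, 0, 0]}
    - {"linear": [0, 0, 0], "rotation": [0, 0, 0]}
    - {"linear": [0, 0, 0], "rotation": [0, 0, 0]}
  claw: 0.46

```text
time_s: 16.02
ee_pos: [0.4899, -0.2977, 0.0311]
orientation: [3.141, 0.0, 0.209]
ft_force: [-0.1, 0.1, -0.7]
opening: 0.0391
```

Emit:
carry_out:
  motion:
    - {"linear": [0, 0, -0.01], "rotation": [0, 0, 0]}
    - {"linear": [0, 0, -0.03], "rotation": [0, 0, 0]}
    - {"linear": [0, 0, -0.07], "rotation": [0, 0, 0]}
    - {"linear": [0, 0, -0.1], "rotation": [0, 0, 0]}
    - {"linear": [0, 0, -0.1], "rotation": [0, 0, 0]}
    - {"linear": [0, 0, -0.1], "rotation": [0, 0, 0]}

```text
time_s: 16.77
ee_pos: [0.4898, -0.2975, 0.1316]
orientation: [3.14, -0.0, 0.209]
ft_force: [-0.0, -0.2, -0.2]
opening: 0.0392
```

Run:
```python
from h import *
go(.4331,-.1613,.13,.209)
a=[viewer.camera(n)["img"][:,:,::-1] for n in("side","top")]
crop(a[0],"pics/s12.png",320,80,130,150,4)
```

```text
lin [-0.0272, -0.145, 0.0014] rot [0.001, -0.0, -0.0] at [ 0.4898 -0.2975  0.1316] t 16.77
```

View pics/s12.png

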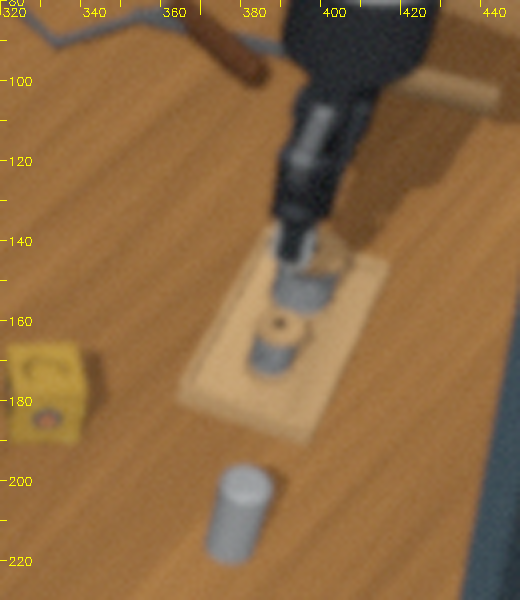

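Emit:
carry_out:
  motion:
    - {"linear": [-0.008, -0.04, 0], "rotation": [0, 0, 0]}
    - {"linear": [-0.018, -0.095, 0], "rotation": [0, 0, 0]}
    - {"linear": [-0.025, -0.135, 0.001], "rotation": [0, 0, 0]}
    - {"linear": [-0.0272, -0.145, 0.001], "rotation": [0, 0, 0]}
    - {"linear": [-0.0272, -0.145, 0.001], "rotation": [0, 0, 0]}
    - {"linear": [-0.0272, -0.145, 0.001], "rotation": [0, 0, 0]}
    - {"linear": [-0.0272, -0.145, 0.001], "rotation": [0, 0, 0]}
  claw: 0.8

```text
time_s: 17.75
ee_pos: [0.4337, -0.1625, 0.1302]
orientation: [3.14, -0.0, 0.208]
ft_force: [-0.1, -0.2, -0.0]
opening: 0.0683
```

Run:
```python
from h import *
go(.4331,-.1613,.037,.209)
a=[viewer.camera(n)["img"][:,:,::-1] for n in("side","top")]
crop(a[0],"pics/s13.png",320,130,130,130,4.6)
```

```text
lin [-0.0004, -0.0014, 0.0932] rot [0.001, -0.0, -0.001] at [ 0.4337 -0.1625  0.1302] t 17.75
```

View pics/s13.png

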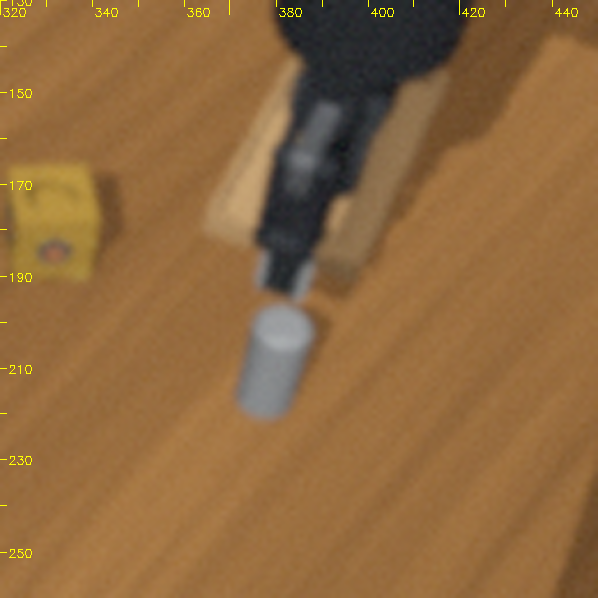

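Emit:
carry_out:
  motion:
    - {"linear": [0, -0.001, 0.04], "rotation": [0, 0, 0]}
    - {"linear": [0, -0.001, 0.07], "rotation": [0, 0, 0]}
    - {"linear": [0, -0.001, 0.086], "rotation": [0, 0, 0]}
    - {"linear": [0, -0.001, 0.093], "rotation": [0, 0, 0]}
    - {"linear": [0, -0.001, 0.093], "rotation": [0, 0, 0]}

```text
time_s: 18.48
ee_pos: [0.4333, -0.1608, 0.0373]
orientation: [3.141, -0.0, 0.209]
ft_force: [-0.7, 0.1, -0.5]
opening: 0.0682
```

Emit:
carry_out:
  motion:
    - {"linear": [0, 0, 0], "rotation": [0, 0, 0]}
    - {"linear": [0, 0, 0], "rotation": [0, 0, 0]}
    - {"linear": [0, 0, 0], "rotation": [0, 0, 0]}
    - {"linear": [0, 0, 0], "rotation": [0, 0, 0]}
    - {"linear": [0, 0, 0], "rotation": [0, 0, 0]}
    - {"linear": [0, 0, 0], "rotation": [0, 0, 0]}
    - {"linear": [0, 0, 0], "rotation": [0, 0, 0]}
  claw: 0
  squeeze: 50

```text
time_s: 19.35
ee_pos: [0.4337, -0.161, 0.038]
orientation: [3.14, -0.001, 0.209]
ft_force: [-1.2, -0.2, 6.4]
opening: 0.0266
```

Emit:
carry_out:
  motion:
    - {"linear": [0, 0, -0.01], "rotation": [0, 0, 0]}
    - {"linear": [0, 0, -0.04], "rotation": [0, 0, 0]}
    - {"linear": [0, 0, -0.08], "rotation": [0, 0, 0]}
    - {"linear": [0, 0, -0.1], "rotation": [0, 0, 0]}
    - {"linear": [0, 0, -0.1], "rotation": [0, 0, 0]}
    - {"linear": [0, 0, -0.1], "rotation": [0, 0, 0]}

```text
time_s: 20.1
ee_pos: [0.4324, -0.16, 0.1363]
orientation: [-3.141, 0.001, 0.209]
ft_force: [0.2, -0.6, -2.4]
opening: 0.0266
```

Run:
```python
from h import *
c=np.array([.6255,.0040]);u=np.array([np.cos(.209),np.sin(.209)])
print(c+.022*u,c-.025*u)
go(*(c+.022*u),.14,.209)
a=[viewer.camera(n)["img"][:,:,::-1] for n in("side","top")]
crop(a[0],"pics/s14.png",320,110,130,130,4.6)
crop(a[1],"pics/t14.png",240,140,110,110,5)
```

```text
[0.64702126 0.0085646 ] [ 0.60104403 -0.00118704]
lin [0.2449, -0.1204, -0.004] rot [-0.0, 0.001, -0.0] at [ 0.4324 -0.16    0.1363] t 20.1
```

View pics/s14.png

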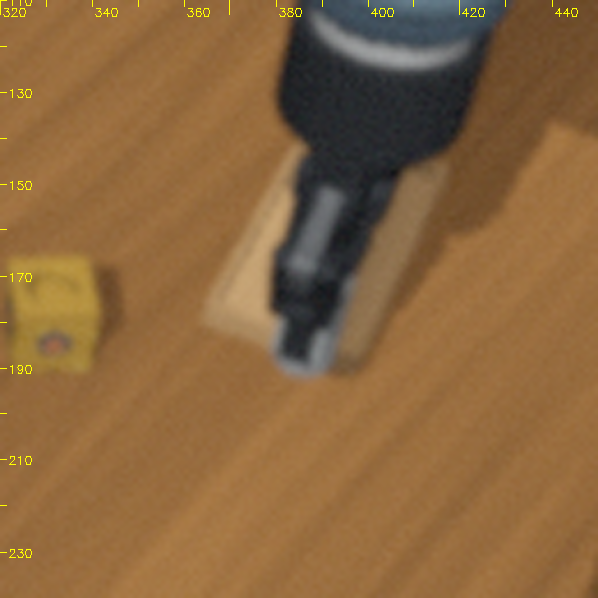

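View pics/t14.png

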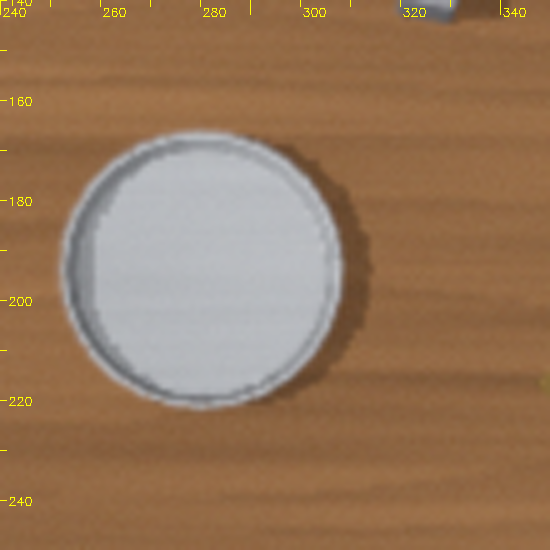

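Emit:
carry_out:
  motion:
    - {"linear": [0.03, -0.015, -0.003], "rotation": [0, 0, 0]}
    - {"linear": [0.08, -0.04, -0.004], "rotation": [0, 0, 0]}
    - {"linear": [0.13, -0.064, -0.004], "rotation": [0, 0, 0]}
    - {"linear": [0.18, -0.088, -0.004], "rotation": [0, 0, 0]}
    - {"linear": [0.225, -0.11, -0.004], "rotation": [0, 0, 0]}
    - {"linear": [0.243, -0.12, -0.004], "rotation": [0, 0, 0]}
    - {"linear": [0.245, -0.1204, -0.004], "rotation": [0, 0, 0]}
    - {"linear": [0.245, -0.1204, -0.004], "rotation": [0, 0, 0]}
    - {"linear": [0.245, -0.1204, -0.004], "rotation": [0, 0, 0]}

```text
time_s: 21.32
ee_pos: [0.6469, 0.0073, 0.1406]
orientation: [3.141, 0.001, 0.208]
ft_force: [-0.6, 0.8, -2.8]
opening: 0.0266
```

Run:
```python
from h import *
go(.647,.0085,.044,.209)
print(bot.get_state()["opening"])
a=[viewer.camera(n)["img"][:,:,::-1] for n in("side","top")]
crop(a[0],"pics/s15.png",210,130,130,130,4.6)
```

```text
lin [0.0004, -0.0013, 0.0966] rot [0.001, 0.001, -0.001] at [0.6469 0.0073 0.1406] t 21.32
0.02659949471934051
```

View pics/s15.png

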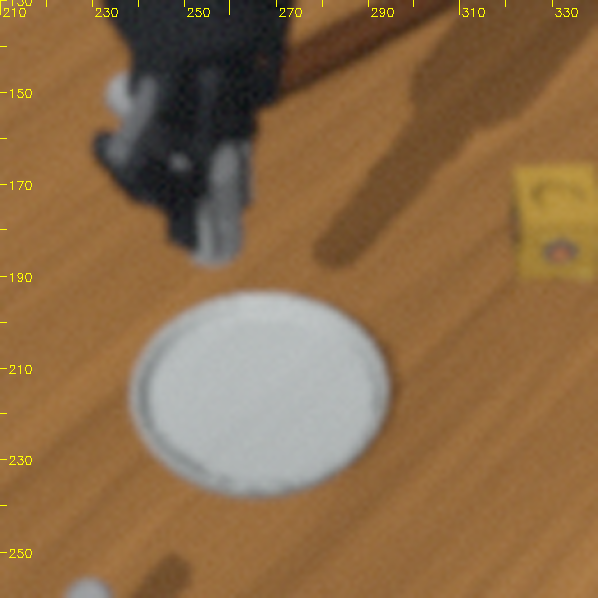

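Emit:
carry_out:
  motion:
    - {"linear": [0, -0.001, 0.035], "rotation": [0, 0, 0]}
    - {"linear": [0, -0.001, 0.065], "rotation": [0, 0, 0]}
    - {"linear": [0, -0.001, 0.085], "rotation": [0, 0, 0]}
    - {"linear": [0, -0.001, 0.092], "rotation": [0, 0, 0]}
    - {"linear": [0, -0.001, 0.095], "rotation": [0, 0, 0]}
    - {"linear": [0, -0.001, 0.0965], "rotation": [0, 0, 0]}
    - {"linear": [0, -0.001, 0.0965], "rotation": [0, 0, 0]}
    - {"linear": [0, -0.001, 0.0965], "rotation": [0, 0, 0]}

```text
time_s: 22.42
ee_pos: [0.648, 0.009, 0.0452]
orientation: [3.14, -0.001, 0.209]
ft_force: [-0.1, 0.4, -2.0]
opening: 0.0267
```

Emit:
carry_out:
  motion:
    - {"linear": [0, 0, 0.001], "rotation": [0, 0, 0]}
    - {"linear": [0, 0, 0.002], "rotation": [0, 0, 0]}
    - {"linear": [0, 0, 0.002], "rotation": [0, 0, 0]}

```text
time_s: 22.8
ee_pos: [0.6475, 0.009, 0.0424]
orientation: [3.141, 0.0, 0.209]
ft_force: [-0.5, -0.7, -1.7]
opening: 0.0264
```

Emit:
carry_out:
  motion:
    - {"linear": [0, 0, 0.0008], "rotation": [0, 0, 0]}
    - {"linear": [0, 0, 0.0015], "rotation": [0, 0, 0]}
    - {"linear": [0, 0, 0.0015], "rotation": [0, 0, 0]}

```text
time_s: 23.18
ee_pos: [0.6478, 0.009, 0.0421]
orientation: [3.14, -0.0, 0.209]
ft_force: [-3.0, 0.5, 5.1]
opening: 0.0262
```

Contact with the dish floor; release.

Emit:
carry_out:
  motion:
    - {"linear": [0, 0, 0], "rotation": [0, 0, 0]}
    - {"linear": [0, 0, 0], "rotation": [0, 0, 0]}
    - {"linear": [0, 0, 0], "rotation": [0, 0, 0]}
    - {"linear": [0, 0, 0], "rotation": [0, 0, 0]}
  claw: 0.45

```text
time_s: 23.68
ee_pos: [0.6476, 0.009, 0.0409]
orientation: [3.141, 0.0, 0.209]
ft_force: [-0.3, -0.1, 1.0]
opening: 0.0386
```

Emit:
carry_out:
  motion:
    - {"linear": [0, 0, -0.01], "rotation": [0, 0, 0]}
    - {"linear": [0, 0, -0.03], "rotation": [0, 0, 0]}
    - {"linear": [0, 0, -0.07], "rotation": [0, 0, 0]}
    - {"linear": [0, 0, -0.1], "rotation": [0, 0, 0]}
    - {"linear": [0, 0, -0.1], "rotation": [0, 0, 0]}
    - {"linear": [0, 0, -0.1], "rotation": [0, 0, 0]}

```text
time_s: 24.42
ee_pos: [0.6474, 0.0091, 0.1412]
orientation: [3.141, -0.0, 0.209]
ft_force: [-0.5, -0.2, -0.2]
opening: 0.0386
```

Run:
```python
from h import *
go(.5815,.1615,.13,.209)
a=[viewer.camera(n)["img"][:,:,::-1] for n in("side","top")]
crop(a[0],"pics/s16.png",210,130,130,150,4)
```

```text
lin [-0.0329, -0.1627, 0.011] rot [0.001, -0.0, -0.0] at [0.6474 0.0091 0.1412] t 24.43
```

View pics/s16.png

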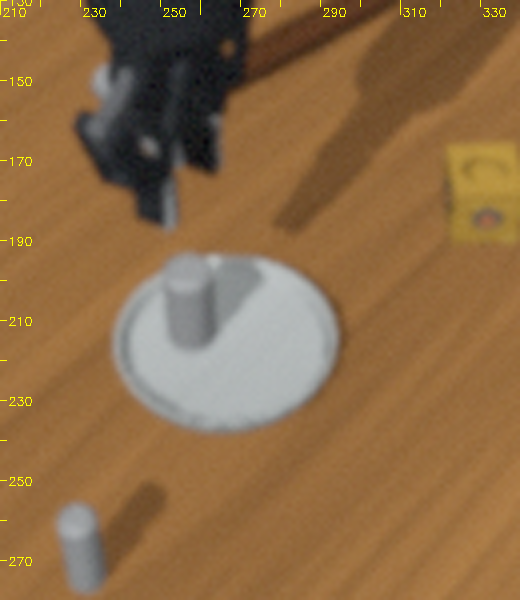

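Emit:
carry_out:
  motion:
    - {"linear": [-0.008, -0.04, 0], "rotation": [0, 0, 0]}
    - {"linear": [-0.018, -0.09, 0.003], "rotation": [0, 0, 0]}
    - {"linear": [-0.028, -0.14, 0.007], "rotation": [0, 0, 0]}
    - {"linear": [-0.0325, -0.161, 0.011], "rotation": [0, 0, 0]}
    - {"linear": [-0.0329, -0.1627, 0.011], "rotation": [0, 0, 0]}
    - {"linear": [-0.0329, -0.1627, 0.011], "rotation": [0, 0, 0]}
    - {"linear": [-0.0329, -0.1627, 0.011], "rotation": [0, 0, 0]}
  claw: 0.75

```text
time_s: 25.4
ee_pos: [0.5826, 0.16, 0.13]
orientation: [3.14, -0.001, 0.207]
ft_force: [1.2, 0.2, -0.0]
opening: 0.0641
```

Run:
```python
from h import *
go(.5815,.1615,.037,.209)
a=[viewer.camera(n)["img"][:,:,::-1] for n in("side","top")]
crop(a[0],"pics/s17.png",170,170,130,130,4.6)
```

```text
lin [-0.0008, -0.0018, 0.093] rot [0.001, -0.001, -0.002] at [0.5826 0.16   0.13  ] t 25.4
```

View pics/s17.png

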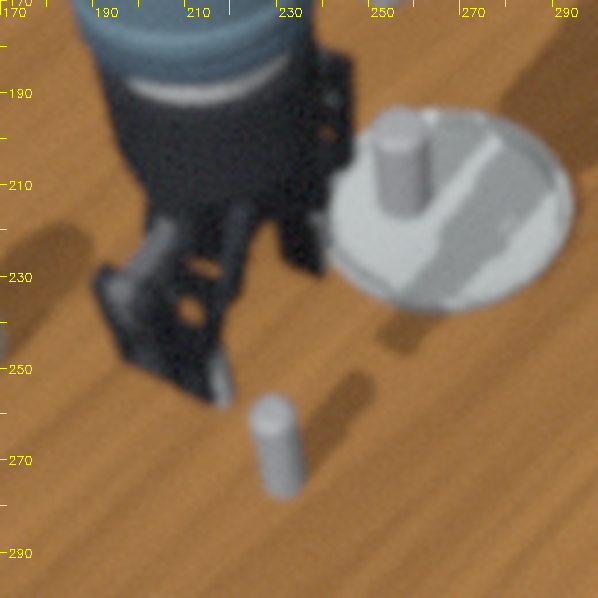

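Emit:
carry_out:
  motion:
    - {"linear": [-0.0005, -0.001, 0.04], "rotation": [0, 0, 0]}
    - {"linear": [-0.0005, -0.001, 0.07], "rotation": [0, 0, 0]}
    - {"linear": [-0.0005, -0.001, 0.086], "rotation": [0, 0, 0]}
    - {"linear": [-0.0005, -0.001, 0.093], "rotation": [0, 0, 0]}
    - {"linear": [-0.0005, -0.001, 0.093], "rotation": [0, 0, 0]}

```text
time_s: 26.12
ee_pos: [0.5814, 0.1621, 0.0372]
orientation: [3.141, -0.001, 0.209]
ft_force: [0.6, -0.8, 0.0]
opening: 0.0638
```

Emit:
carry_out:
  motion:
    - {"linear": [0, 0, 0], "rotation": [0, 0, 0]}
    - {"linear": [0, 0, 0], "rotation": [0, 0, 0]}
    - {"linear": [0, 0, 0], "rotation": [0, 0, 0]}
    - {"linear": [0, 0, 0], "rotation": [0, 0, 0]}
    - {"linear": [0, 0, 0], "rotation": [0, 0, 0]}
    - {"linear": [0, 0, 0], "rotation": [0, 0, 0]}
    - {"linear": [0, 0, 0], "rotation": [0, 0, 0]}
  claw: 0
  squeeze: 40

```text
time_s: 27.0
ee_pos: [0.5816, 0.1623, 0.0377]
orientation: [3.14, -0.001, 0.209]
ft_force: [-0.6, -0.4, 5.9]
opening: 0.0186
```

Emit:
carry_out:
  motion:
    - {"linear": [0, 0, -0.01], "rotation": [0, 0, 0]}
    - {"linear": [0, 0, -0.04], "rotation": [0, 0, 0]}
    - {"linear": [0, 0, -0.08], "rotation": [0, 0, 0]}
    - {"linear": [0, 0, -0.11], "rotation": [0, 0, 0]}
    - {"linear": [0, 0, -0.11], "rotation": [0, 0, 0]}
    - {"linear": [0, 0, -0.11], "rotation": [0, 0, 0]}

```text
time_s: 27.75
ee_pos: [0.5801, 0.1623, 0.1458]
orientation: [3.141, 0.002, 0.209]
ft_force: [-0.1, 0.5, -1.6]
opening: 0.0189
```

Run:
```python
from h import *
T=viewer.camera("top");S=viewer.camera("side")
go(.599,-.001,.147,.209)
crop(S["img"][:,:,::-1],"pics/s18.png",170,150,130,130,4.6)
crop(T["img"][:,:,::-1],"pics/t18.png",240,140,110,110,5)
```

```text
lin [-0.0149, 0.1637, -0.0019] rot [0.001, 0.003, -0.0] at [0.5797 0.1622 0.1449] t 27.85
```

View pics/s18.png

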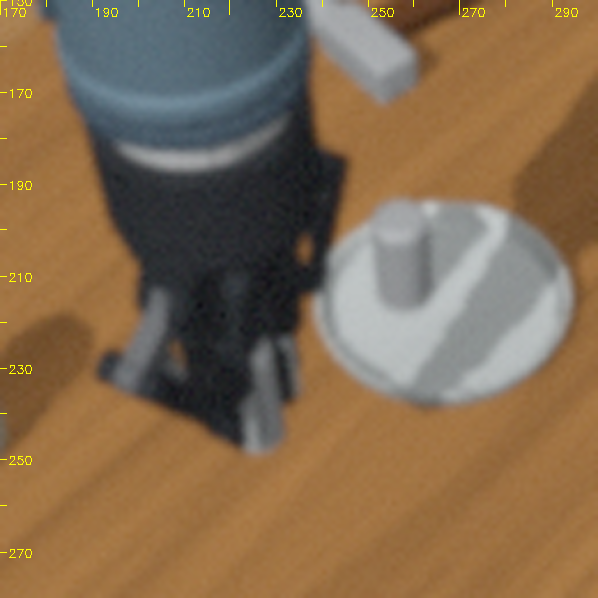

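View pics/t18.png

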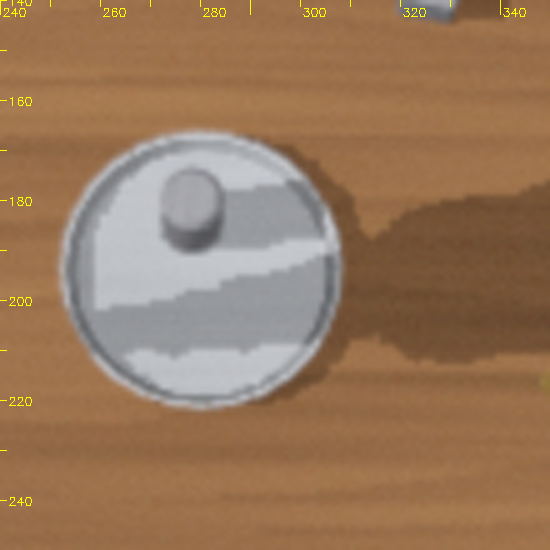

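Emit:
carry_out:
  motion:
    - {"linear": [-0.004, 0.03, 0], "rotation": [0, 0, 0]}
    - {"linear": [-0.009, 0.08, -0.001], "rotation": [0, 0, 0]}
    - {"linear": [-0.013, 0.13, -0.002], "rotation": [0, 0, 0]}
    - {"linear": [-0.0149, 0.16, -0.002], "rotation": [0, 0, 0]}
    - {"linear": [-0.0149, 0.1637, -0.002], "rotation": [0, 0, 0]}
    - {"linear": [-0.0149, 0.1637, -0.002], "rotation": [0, 0, 0]}
    - {"linear": [-0.0149, 0.1637, -0.002], "rotation": [0, 0, 0]}

```text
time_s: 28.72
ee_pos: [0.5998, 0.0004, 0.1484]
orientation: [3.141, 0.001, 0.21]
ft_force: [0.3, 0.0, -2.0]
opening: 0.0186
```

Run:
```python
from h import *
go(.599,-.001,.0435,.209)
a=[viewer.camera(n)["img"][:,:,::-1] for n in("side","top")]
crop(a[0],"pics/s19.png",210,130,130,130,4.6)
```

```text
lin [-0.001, 0.0012, 0.1049] rot [0.0, 0.001, 0.001] at [5.998e-01 4.000e-04 1.484e-01] t 28.73
```

View pics/s19.png

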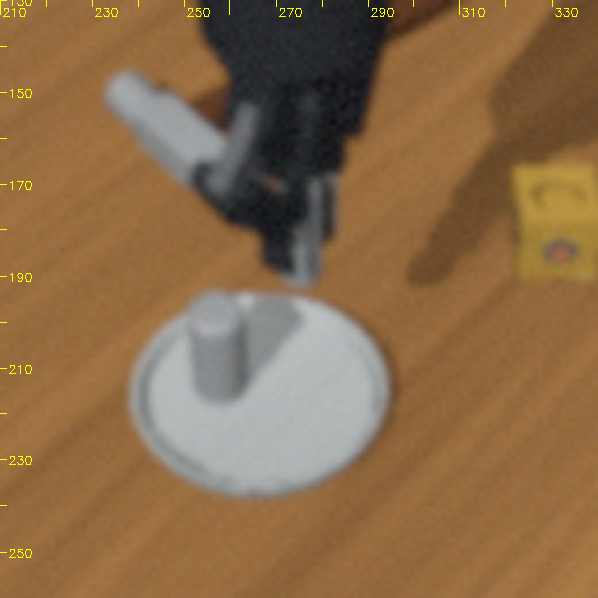

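Emit:
carry_out:
  motion:
    - {"linear": [-0.001, 0.001, 0.035], "rotation": [0, 0, 0]}
    - {"linear": [-0.001, 0.001, 0.07], "rotation": [0, 0, 0]}
    - {"linear": [-0.001, 0.001, 0.092], "rotation": [0, 0, 0]}
    - {"linear": [-0.001, 0.001, 0.1], "rotation": [0, 0, 0]}
    - {"linear": [-0.001, 0.001, 0.104], "rotation": [0, 0, 0]}
    - {"linear": [-0.001, 0.001, 0.105], "rotation": [0, 0, 0]}
    - {"linear": [-0.001, 0.001, 0.105], "rotation": [0, 0, 0]}
    - {"linear": [-0.001, 0.001, 0.105], "rotation": [0, 0, 0]}

```text
time_s: 29.82
ee_pos: [0.6, -0.0023, 0.0448]
orientation: [3.14, -0.001, 0.209]
ft_force: [0.2, -0.4, -1.6]
opening: 0.0189
```

Emit:
carry_out:
  motion:
    - {"linear": [0, 0, 0.001], "rotation": [0, 0, 0]}
    - {"linear": [0, 0, 0.002], "rotation": [0, 0, 0]}
    - {"linear": [0, 0, 0.002], "rotation": [0, 0, 0]}

```text
time_s: 30.2
ee_pos: [0.5994, -0.0022, 0.0419]
orientation: [3.141, 0.0, 0.209]
ft_force: [0.8, 0.4, -1.1]
opening: 0.0185
```

Emit:
carry_out:
  motion:
    - {"linear": [0, 0, 0.0008], "rotation": [0, 0, 0]}
    - {"linear": [0, 0, 0.0015], "rotation": [0, 0, 0]}
    - {"linear": [0, 0, 0.0015], "rotation": [0, 0, 0]}

```text
time_s: 30.58
ee_pos: [0.5997, -0.0022, 0.0417]
orientation: [3.141, 0.0, 0.209]
ft_force: [-5.3, -0.2, 8.6]
opening: 0.0186
```

Emit:
carry_out:
  motion:
    - {"linear": [0, 0, 0], "rotation": [0, 0, 0]}
    - {"linear": [0, 0, 0], "rotation": [0, 0, 0]}
    - {"linear": [0, 0, 0], "rotation": [0, 0, 0]}
    - {"linear": [0, 0, 0], "rotation": [0, 0, 0]}
  claw: 0.36

```text
time_s: 31.08
ee_pos: [0.5995, -0.0022, 0.0404]
orientation: [3.141, 0.0, 0.209]
ft_force: [-0.2, -0.7, 0.8]
opening: 0.031
```

Emit:
carry_out:
  motion:
    - {"linear": [0, 0, -0.01], "rotation": [0, 0, 0]}
    - {"linear": [0, 0, -0.03], "rotation": [0, 0, 0]}
    - {"linear": [0, 0, -0.07], "rotation": [0, 0, 0]}
    - {"linear": [0, 0, -0.1], "rotation": [0, 0, 0]}
    - {"linear": [0, 0, -0.1], "rotation": [0, 0, 0]}
    - {"linear": [0, 0, -0.1], "rotation": [0, 0, 0]}

```text
time_s: 31.82
ee_pos: [0.5994, -0.0021, 0.1409]
orientation: [3.14, -0.0, 0.209]
ft_force: [-0.2, 0.4, -0.5]
opening: 0.0307
```

Run:
```python
from h import *
go(.5765,-.176,.13,.766)
a=[viewer.camera(n)["img"][:,:,::-1] for n in("side","top")]
crop(a[0],"pics/s20.png",210,130,150,130,4.6)
crop(a[1],"pics/t20.png",335,190,60,50,12)
```

```text
lin [-0.0584, 0.1654, 0.011] rot [0.001, -0.0, -0.557] at [ 0.5994 -0.0021  0.1409] t 31.82
```

View pics/s20.png

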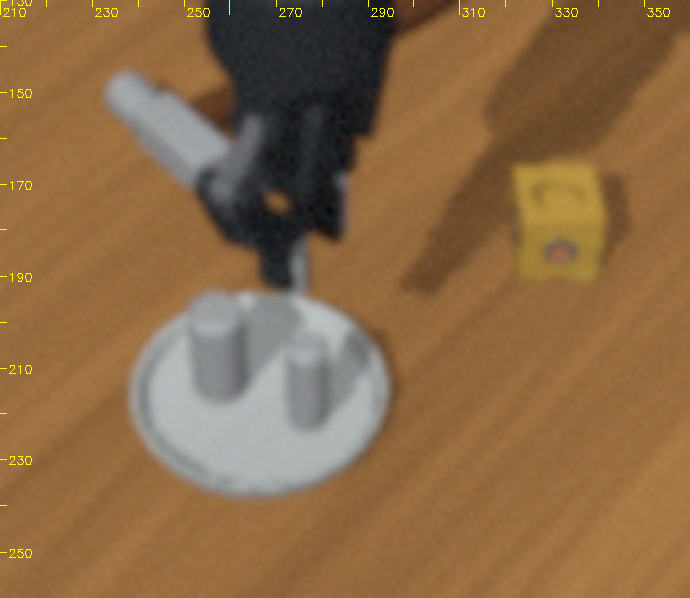

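View pics/t20.png

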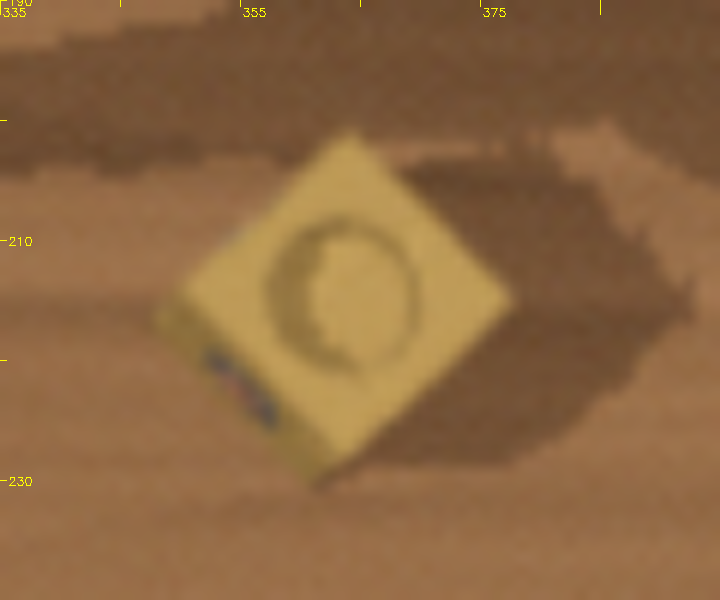

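Emit:
carry_out:
  motion:
    - {"linear": [-0.01, 0.03, 0], "rotation": [0, 0, -0.1]}
    - {"linear": [-0.025, 0.07, 0], "rotation": [0, 0, -0.22]}
    - {"linear": [-0.04, 0.115, 0.005], "rotation": [0, 0, -0.36]}
    - {"linear": [-0.053, 0.15, 0.01], "rotation": [0, 0, -0.48]}
    - {"linear": [-0.058, 0.164, 0.011], "rotation": [0, 0, -0.54]}
    - {"linear": [-0.0584, 0.1654, 0.011], "rotation": [0, 0, -0.557]}
    - {"linear": [-0.0584, 0.1654, 0.011], "rotation": [0, 0, -0.557]}
    - {"linear": [-0.0584, 0.1654, 0.011], "rotation": [0, 0, -0.557]}
    - {"linear": [-0.0584, 0.1654, 0.011], "rotation": [0, 0, -0.557]}
  claw: 0.85

```text
time_s: 33.05
ee_pos: [0.5769, -0.1752, 0.1297]
orientation: [3.141, 0.0, 0.767]
ft_force: [0.8, 0.7, -0.6]
opening: 0.0727
```

Run:
```python
from h import *
print(bot.get_state()["orientation"])
go(.5765,-.176,.036,.766)
a=[viewer.camera(n)["img"][:,:,::-1] for n in("side","top")]
crop(a[0],"pics/s21.png",270,100,130,130,4.6)
```

```text
[3.14075825e+00 4.17941381e-04 7.66521699e-01]
lin [-0.0008, 0.0002, 0.0937] rot [0.001, 0.0, 0.001] at [ 0.5769 -0.1752  0.1297] t 33.05
```

View pics/s21.png

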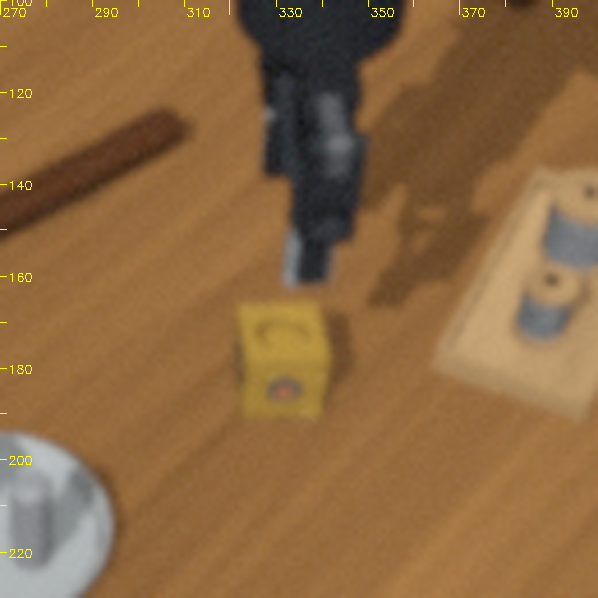

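Run:
```python
from h import *
S=viewer.camera("side")
p=bot.get_state()["ee_pos"]
print(proj(S,[p[0]-.69*.04,p[1]+.72*.04,.105]),proj(S,[p[0],p[1],.042]),proj(S,[p[0]-.69*.021,p[1]+.72*.021,.021]))
```

```text
[[335.23204472 163.92648662]] [[330.10256375 171.90585332]] [[330.63154237 184.36633136]]
```

Emit:
carry_out:
  motion:
    - {"linear": [-0.0005, 0, 0.04], "rotation": [0, 0, 0]}
    - {"linear": [-0.0005, 0, 0.07], "rotation": [0, 0, 0]}
    - {"linear": [-0.0005, 0, 0.086], "rotation": [0, 0, 0]}
    - {"linear": [-0.0005, 0, 0.093], "rotation": [0, 0, 0]}
    - {"linear": [-0.0005, 0, 0.093], "rotation": [0, 0, 0]}

```text
time_s: 33.83
ee_pos: [0.5767, -0.1766, 0.037]
orientation: [3.14, 0.0, 0.766]
ft_force: [0.1, -0.7, 0.3]
opening: 0.0725
```

Emit:
carry_out:
  motion:
    - {"linear": [0, 0, 0], "rotation": [0, 0, 0]}
    - {"linear": [0, 0, 0], "rotation": [0, 0, 0]}
    - {"linear": [0, 0, 0], "rotation": [0, 0, 0]}
    - {"linear": [0, 0, 0], "rotation": [0, 0, 0]}
    - {"linear": [0, 0, 0], "rotation": [0, 0, 0]}
    - {"linear": [0, 0, 0], "rotation": [0, 0, 0]}
    - {"linear": [0, 0, 0], "rotation": [0, 0, 0]}
  claw: 0
  squeeze: 70

```text
time_s: 34.7
ee_pos: [0.5771, -0.1768, 0.0381]
orientation: [3.139, -0.0, 0.766]
ft_force: [-2.1, 0.7, 6.3]
opening: 0.0412
```

Emit:
carry_out:
  motion:
    - {"linear": [0, 0, -0.01], "rotation": [0, 0, 0]}
    - {"linear": [0, 0, -0.04], "rotation": [0, 0, 0]}
    - {"linear": [0, 0, -0.08], "rotation": [0, 0, 0]}
    - {"linear": [0, 0, -0.12], "rotation": [0, 0, 0]}
    - {"linear": [0, 0, -0.13], "rotation": [0, 0, 0]}
    - {"linear": [0, 0, -0.13], "rotation": [0, 0, 0]}

```text
time_s: 35.45
ee_pos: [0.576, -0.1762, 0.1663]
orientation: [3.141, 0.001, 0.766]
ft_force: [0.1, -0.6, -6.1]
opening: 0.0408
```

Run:
```python
from h import *
print(bot.get_state()["orientation"])
T=viewer.camera("top");S=viewer.camera("side")
crop(S["img"][:,:,::-1],"pics/s22.png",270,80,130,130,4.6)
crop(T["img"][:,:,::-1],"pics/t22.png",80,215,70,65,9)
crop(S["img"][:,:,::-1],"pics/s22b.png",135,325,95,95,6)
```

```text
[3.14090612e+00 5.51477162e-04 7.65821306e-01]
```

View pics/s22.png

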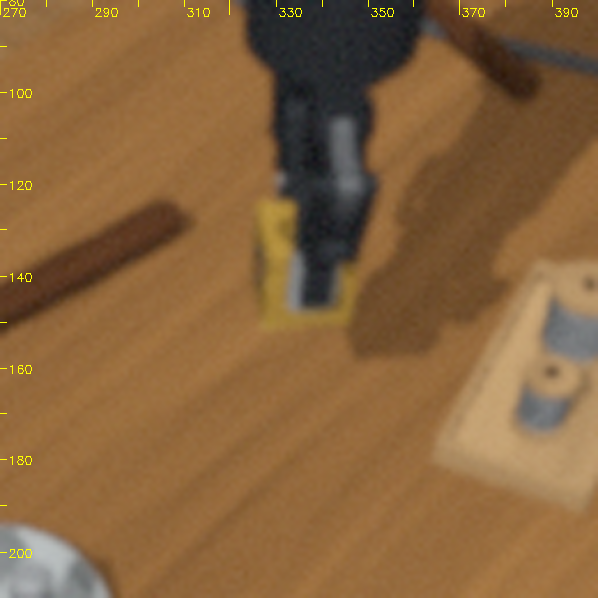

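View pics/t22.png

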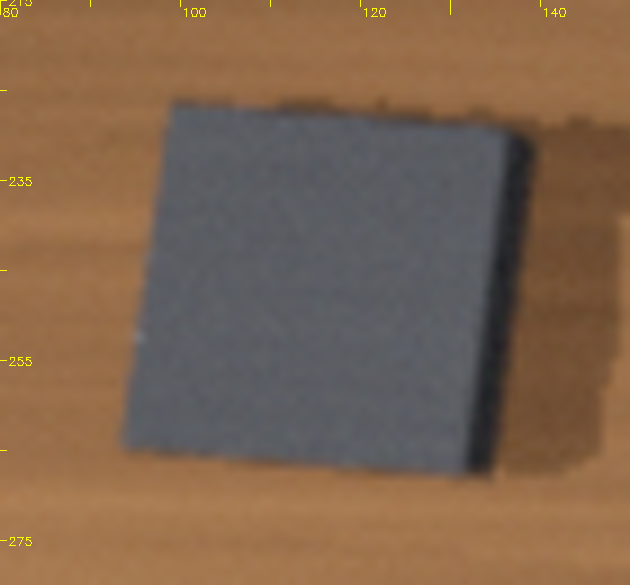

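View pics/s22b.png

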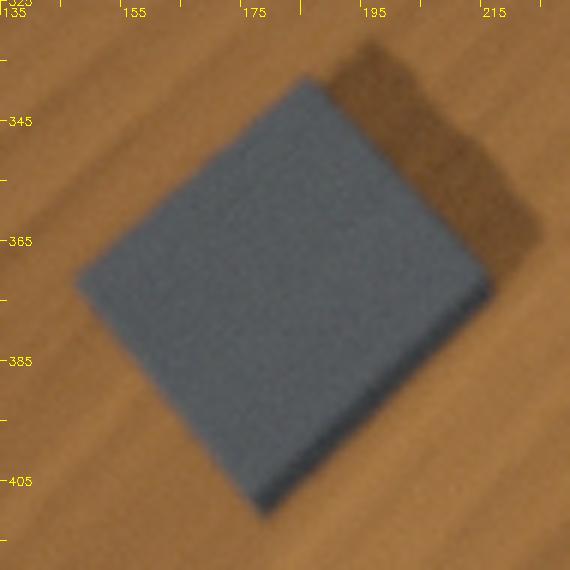

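Run:
```python
from h import *
T=viewer.camera("top");S=viewer.camera("side")
t=np.array([(98.9,226.6),(136.4,229.4),(132,267.6),(93.6,264.7)])-.45
s=np.array([(148,371.3),(186.2,338),(216.2,372.5),(178,408.3)])-.45
for a,b in zip(t,s): print(tri(T,a,S,b).round(4))
for c,q in((T,t),(S,s)):
    W=np.array([onplane(c,u,.024) for u in q]);d=np.roll(W,-1,0)-W
    print(W.mean(0).round(4),np.linalg.norm(d,axis=1).round(4),(np.degrees(np.arctan2(d[:,1],d[:,0]))%90).round(1))
go(.503,.358,.165,np.radians(86.7))
```

```text
[0.5467 0.3967 0.0245]
[0.542  0.3158 0.0222]
[0.4597 0.3223 0.015 ]
[0.4643 0.4022 0.0227]
[0.5042 0.3592] [0.0821 0.0826 0.0828 0.0825] [86.3 87.1 86.3 86.6]
[0.5005 0.3588] [0.0805 0.0847 0.0784 0.0835] [86.1 84.8 85.3 86.3]
lin [0.3179, -0.4347, 0.0001] rot [-0.004, 0.001, -0.747] at [ 0.5751 -0.1757  0.1643] t 35.65
```

Emit:
carry_out:
  motion:
    - {"linear": [0.015, -0.02, 0], "rotation": [0, 0, -0.04]}
    - {"linear": [0.04, -0.055, 0], "rotation": [0, 0, -0.1]}
    - {"linear": [0.075, -0.103, 0], "rotation": [0, 0, -0.18]}
    - {"linear": [0.11, -0.15, 0], "rotation": [0, 0, -0.27]}
    - {"linear": [0.145, -0.198, 0], "rotation": [0, 0, -0.36]}
    - {"linear": [0.18, -0.246, 0], "rotation": [0, 0, -0.45]}
    - {"linear": [0.215, -0.294, 0], "rotation": [0, 0, -0.54]}
    - {"linear": [0.25, -0.342, 0], "rotation": [0, 0, -0.62]}
    - {"linear": [0.28, -0.383, 0], "rotation": [0, 0, -0.69]}
    - {"linear": [0.305, -0.417, 0], "rotation": [0, 0, -0.73]}

```text
time_s: 36.9
ee_pos: [0.5051, 0.3383, 0.1652]
orientation: [-3.14, 0.001, 1.5]
ft_force: [1.0, 0.5, -5.3]
opening: 0.041
```

Run:
```python
from h import *
go(.503,.359,.15,np.radians(86.5))
print(bot.get_state()["opening"])
```

```text
lin [0.0206, -0.0035, 0.0152] rot [-0.001, 0.001, -0.01] at [0.5051 0.3383 0.1652] t 36.9
0.040958777131242435
```

Emit:
carry_out:
  motion:
    - {"linear": [0.01, -0.002, 0.005], "rotation": [0, 0, -0.01]}
    - {"linear": [0.018, -0.0035, 0.012], "rotation": [0, 0, -0.01]}
    - {"linear": [0.0206, -0.0035, 0.015], "rotation": [0, 0, -0.01]}
    - {"linear": [0.0206, -0.0035, 0.015], "rotation": [0, 0, -0.01]}
    - {"linear": [0.0206, -0.0035, 0.015], "rotation": [0, 0, -0.01]}

```text
time_s: 37.52
ee_pos: [0.5057, 0.3557, 0.1513]
orientation: [3.141, 0.001, 1.505]
ft_force: [0.5, 0.6, -4.3]
opening: 0.041
```

Run:
```python
from h import *
go(.503,.359,.067,np.radians(86.5))
T=viewer.camera("top");S=viewer.camera("side")
crop(T["img"][:,:,::-1],"pics/t23.png",80,200,90,85,7)
crop(S["img"][:,:,::-1],"pics/s23.png",115,295,125,125,4.8)
```

```text
lin [0.0032, -0.0029, 0.0843] rot [0.001, 0.001, -0.005] at [0.5057 0.3557 0.1513] t 37.52
```

View pics/t23.png

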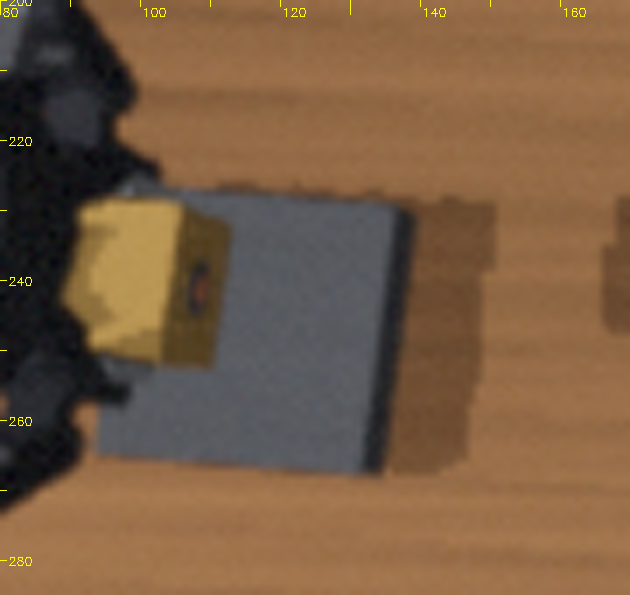

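View pics/s23.png

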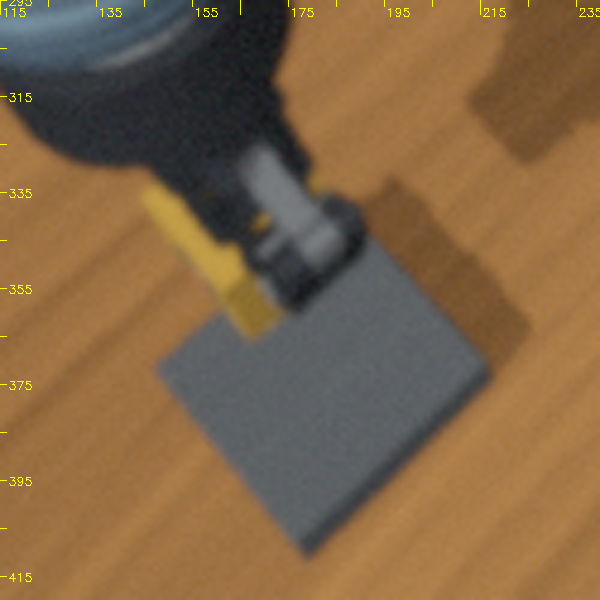

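Emit:
carry_out:
  motion:
    - {"linear": [0.002, -0.002, 0.03], "rotation": [0, 0, -0.004]}
    - {"linear": [0.003, -0.003, 0.055], "rotation": [0, 0, -0.004]}
    - {"linear": [0.003, -0.003, 0.073], "rotation": [0, 0, -0.004]}
    - {"linear": [0.003, -0.003, 0.08], "rotation": [0, 0, -0.004]}
    - {"linear": [0.003, -0.003, 0.083], "rotation": [0, 0, -0.004]}
    - {"linear": [0.003, -0.003, 0.083], "rotation": [0, 0, -0.004]}
    - {"linear": [0.003, -0.003, 0.083], "rotation": [0, 0, -0.004]}

```text
time_s: 38.5
ee_pos: [0.5031, 0.3598, 0.0691]
orientation: [3.14, 0.0, 1.51]
ft_force: [-0.7, 0.8, -5.8]
opening: 0.0411
```

Run:
```python
from h import *
go(.503,.359,.0625,np.radians(86.5))
T=viewer.camera("top");S=viewer.camera("side")
crop(T["img"][:,:,::-1],"pics/t24.png",80,210,70,65,9)
crop(S["img"][:,:,::-1],"pics/s24.png",135,315,95,100,6)
```

```text
lin [-0.0008, -0.0, 0.0066] rot [0.002, 0.0, 0.0] at [0.5031 0.3598 0.0691] t 38.5
```

View pics/t24.png

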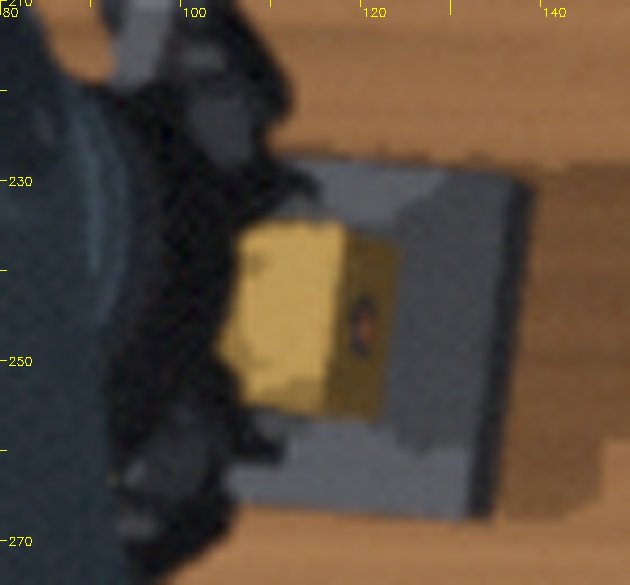

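View pics/s24.png

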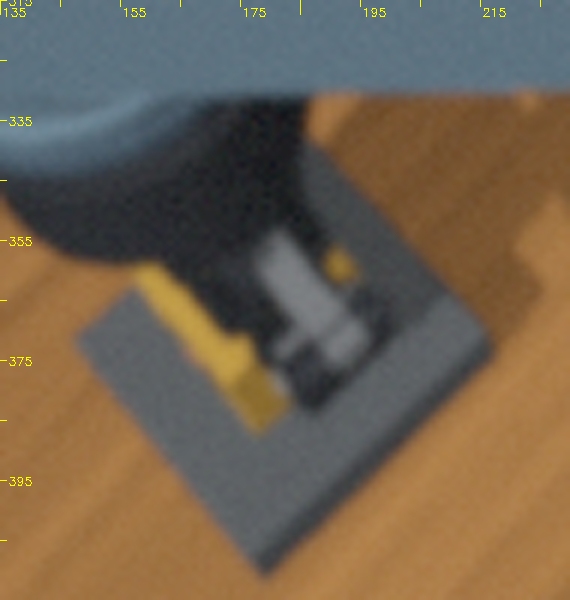

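Run:
```python
from h import *
T=viewer.camera("top");S=viewer.camera("side")
a=onplane(T,(124.2,237.9),.031);b=onplane(T,(121.5,256.2),.031)
m=(a+b)/2; n=np.array([-np.sin(np.radians(-3.5)),np.cos(np.radians(-3.5))])
print(a,b,np.linalg.norm(a-b),"centre top:",m+.021*n)
# side: bottom corner of cube (-x? +..) at crop (258,432)
c=onplane(S,(135+258/6-.45,315+432/6-.45),.031); 
R2=np.array([[np.cos(np.radians(-3.5)),-np.sin(np.radians(-3.5))],[np.sin(np.radians(-3.5)),np.cos(np.radians(-3.5))]])
print("side corner",c,"centre if (-x,-y) corner",c-R2@[-.021,-.021],"if (-x,+y)",c-R2@[-.021,.021])
```

```text
[0.52222904 0.33783977] [0.48297014 0.34090701] 0.03937853495275072 centre top: [0.50388161 0.36033422]
side corner [0.4840393  0.38025002] centre if (-x,-y) corner [0.50628215 0.39992884] if (-x,+y) [0.50371811 0.35800717]
```

Emit:
carry_out:
  motion:
    - {"linear": [0, -0.001, 0.002], "rotation": [0, 0, 0]}
    - {"linear": [0, -0.001, 0.0035], "rotation": [0, 0, 0]}
    - {"linear": [0, -0.001, 0.005], "rotation": [0, 0, 0]}
    - {"linear": [0, -0.001, 0.006], "rotation": [0, 0, 0]}
    - {"linear": [0, -0.001, 0.006], "rotation": [0, 0, 0]}

```text
time_s: 39.33
ee_pos: [0.5015, 0.3596, 0.0621]
orientation: [3.141, 0.001, 1.51]
ft_force: [-0.5, -0.4, -5.4]
opening: 0.0411
```

Emit:
carry_out:
  motion:
    - {"linear": [0, 0, 0.0008], "rotation": [0, 0, 0]}
    - {"linear": [0, 0, 0.0015], "rotation": [0, 0, 0]}
    - {"linear": [0, 0, 0.0015], "rotation": [0, 0, 0]}

```text
time_s: 39.7
ee_pos: [0.5016, 0.3596, 0.062]
orientation: [3.141, 0.001, 1.51]
ft_force: [-5.0, -3.6, 7.1]
opening: 0.0407
```

Emit:
carry_out:
  motion:
    - {"linear": [0, 0, 0], "rotation": [0, 0, 0]}
    - {"linear": [0, 0, 0], "rotation": [0, 0, 0]}
    - {"linear": [0, 0, 0], "rotation": [0, 0, 0]}
    - {"linear": [0, 0, 0], "rotation": [0, 0, 0]}
  claw: 0.62
  squeeze: 30

```text
time_s: 40.2
ee_pos: [0.5016, 0.3596, 0.0607]
orientation: [3.141, 0.001, 1.51]
ft_force: [0.3, 0.5, 0.5]
opening: 0.053
```

Emit:
carry_out:
  motion:
    - {"linear": [0, 0, -0.01], "rotation": [0, 0, 0]}
    - {"linear": [0, 0, -0.03], "rotation": [0, 0, 0]}
    - {"linear": [0, 0, -0.07], "rotation": [0, 0, 0]}
    - {"linear": [0, 0, -0.11], "rotation": [0, 0, 0]}
    - {"linear": [0, 0, -0.15], "rotation": [0, 0, 0]}
    - {"linear": [0, 0, -0.18], "rotation": [0, 0, 0]}
    - {"linear": [0, 0, -0.18], "rotation": [0, 0, 0]}

```text
time_s: 41.08
ee_pos: [0.5031, 0.3607, 0.2457]
orientation: [3.134, -0.003, 1.51]
ft_force: [0.2, -0.1, -0.1]
opening: 0.0528
```

Run:
```python
from h import *
go(.30,.20,.26,np.radians(86.5))
T=viewer.camera("top");S=viewer.camera("side")
crop(T["img"][:,:,::-1],"pics/t25.png",80,210,70,65,9)
crop(S["img"][:,:,::-1],"pics/s25.png",135,315,95,100,6)
```

```text
lin [-0.1727, -0.1929, -0.0162] rot [0.008, -0.003, 0.0] at [0.5031 0.3607 0.2457] t 41.08
```

View pics/t25.png

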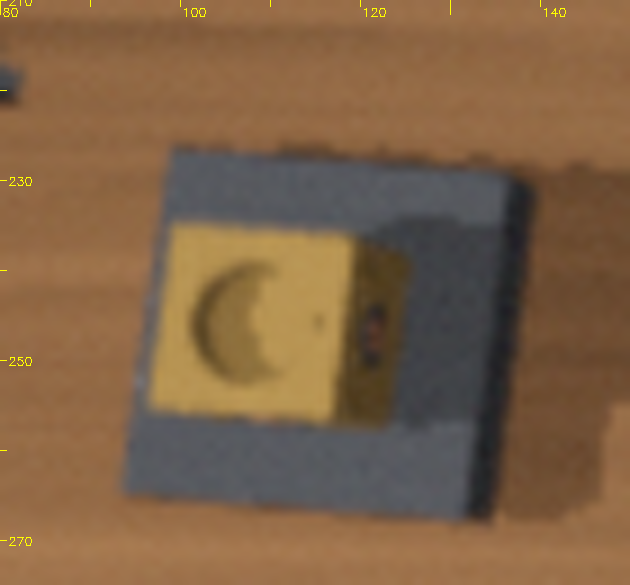

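View pics/s25.png

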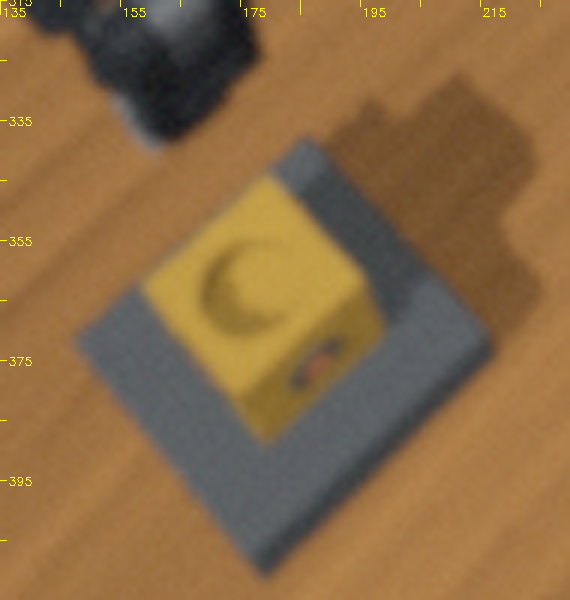

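Run:
```python
from h import *
T=viewer.camera("top");S=viewer.camera("side")
a=(107.65,245.45);b=(176.7,361.7)
print(onplane(T,a,.066),onplane(S,b,.066),tri(T,a,S,b))
```

```text
[0.50261862 0.35940789] [0.50092252 0.35840412] [0.50195014 0.35891763 0.06592335]
```

Emit:
carry_out:
  motion:
    - {"linear": [-0.03, -0.03, -0.01], "rotation": [0, 0, 0]}
    - {"linear": [-0.06, -0.065, -0.016], "rotation": [0, 0, 0]}
    - {"linear": [-0.1, -0.11, -0.016], "rotation": [0, 0, 0]}
    - {"linear": [-0.14, -0.15, -0.016], "rotation": [0, 0, 0]}
    - {"linear": [-0.15, -0.16, -0.016], "rotation": [0, 0, 0]}
    - {"linear": [-0.15, -0.16, -0.016], "rotation": [0, 0, 0]}
    - {"linear": [-0.15, -0.16, -0.016], "rotation": [0, 0, 0]}

```text
time_s: 42.15
ee_pos: [0.333, 0.2201, 0.2565]
orientation: [-3.142, 0.001, 1.51]
ft_force: [-0.3, 0.9, -0.7]
opening: 0.053
```

Run:
```python
from h import *
for n in("side","top"):
    cv2.imwrite(f"pics/{n}_end.png",cv2.resize(viewer.camera(n)["img"][:,:,::-1],None,fx=1.4,fy=1.4,interpolation=cv2.INTER_CUBIC))
```

```text
(no output)
```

View pics/side_end.png

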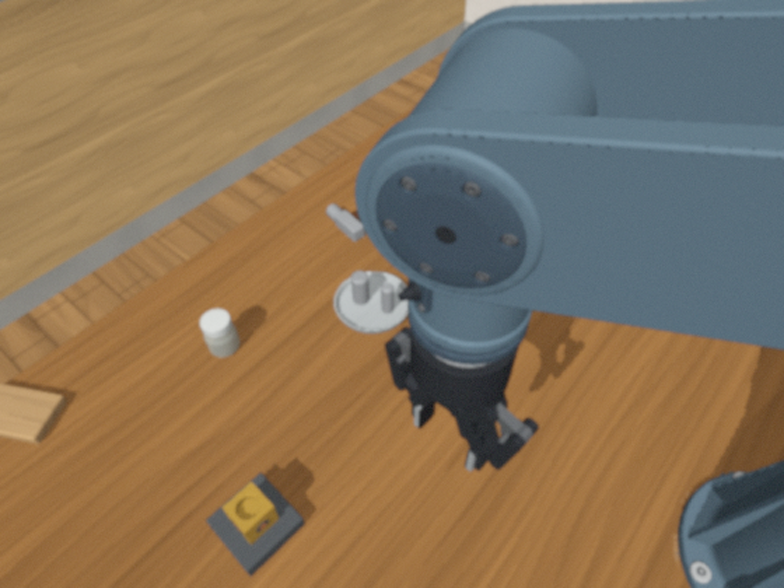

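View pics/top_end.png

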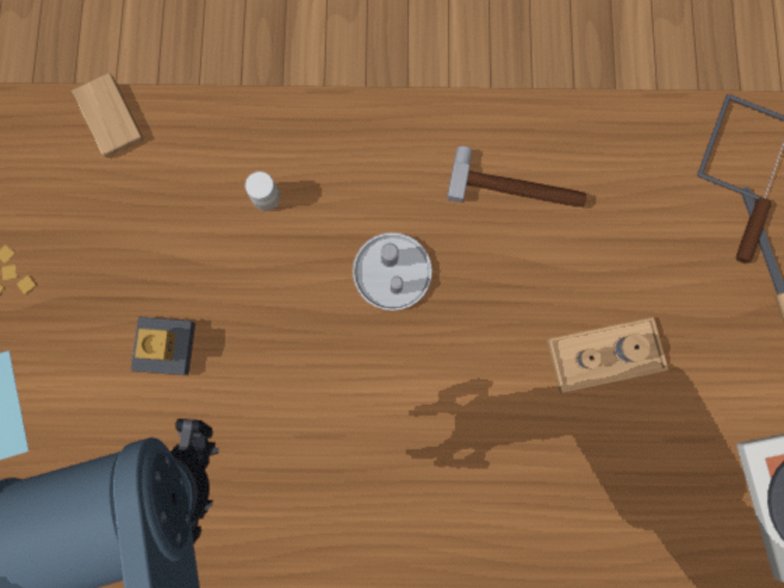

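```bash
python3 -c "
from h import *
print(bot.get_state()['dq'].round(3)); print(bot.finish_job())"
```

```text
[ 0.001  0.001 -0.002 -0.     0.003 -0.001]
the job is handed in; nothing more can be done
None
```

The bench is cleared and the job is handed in, at about 42 s of the 112 s. I worked in the order asked: large spool, small spool, thick punch, thin punch, then the cube. Each piece was lowered until the wrist force showed contact, then let go.

**Pieces:** The last top picture shows both spools upright inside the tray and both punches upright in the dish. The arm hides the tray in the last side picture, but earlier side pictures also showed the spools standing. The cube lies flat and square on the block.

**Bystanders:** The jar and the hammer head are at the same pixels as at the start. The largest wrist force I saw between moves was about 10 N.

**Checks that disagreed slightly:**
- **Views:** The two cameras differ by 1–4 mm in x for most points. I used values between them.
- **Cube centring:** The cube is 1.6 mm from the block's centre by the top view and 0.6 mm by the side view.
- **Measured heights:** Heights from two views came out within about 2 mm for the loose pieces. They were up to 17 mm off for the tray, dish and block, because I misread some of their corners. For those three I relied on the given heights, and the contact heights agreed with them.
- **Finger opening:** With a piece in the grip it read 1–2 mm under the piece's true width. All the grips held.

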